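# Mount the empty reel on its stand with the spindle

## Task

The empty reel leans in the sloping rack. Take the spindle by its wooden handle, find the off-centre bore in the reel's hub and slide the rod gently down through it until the collar meets the reel, and, without gripping the reel itself, lift the reel out on the rod and lay the spindle in both notches of the stand so that the reel hangs between the two cheeks; then let go. Do not drop the reel, and leave the other things on the bench where they are.

Things in the scene. Friction and masses are not known exactly. Their poses are not given: they have to be found in the camera images.
- spindle: Spindle, 220 mm, 0.12 kg, lying on the bench. Origin: middle of its wooden handle, on the axis (15 mm above the bench); x along the rod to its nose. Along x: flat-sided handle 22 mm wide (y), 30 high (z), from -35 to 35 mm; steel rod 12 mm thick; collar 30 mm across from 70 to 76 mm; rod on to 177, nose tapering to 4 mm across at 185 mm. Its pose is not reported while the fingers hold it.
- reel: Empty plywood reel, about 0.14 kg, 50 mm long, flanges 120 mm across. Origin at its centre; x along its axis, the way the rod goes in, 20 degrees below level; z up along the rack's uprights. It stands loose on its rims in the rack, leaning back. With the collar against it, its centre is at x = 101 mm of the spindle.
- reel_back (a point): centre of the reel's far face, x = 25 mm of the reel. To free the reel, raise it some 40 mm along the sloping uprights, then level the rod while rising and drawing back 20 to 30 mm; from a rod held nose down the reel can slide off over the nose. On a level rod it swings so that its centre hangs some 14 mm under the rod's axis.
- reel_mouth (a point): centre of the reel's near face, x = -25 mm of the reel (not the bore). In the reel turns an aluminium hub 53 mm across, with light friction; its 17 mm bore runs through it parallel to the reel's axis, 12 mm off centre. It has been left turned so that the bore is anywhere in the upper half, up to 86 degrees either side of the reel's z. This is not measured: look or feel for it.
- rack: Fixed grey rack, base 146x130 mm. Two bars carry the reel's rims; two flat uprights, 52 mm apart, hold it from behind, up to 20 mm above its centre, leaning back 20 degrees; the rod passes between them, free for 100 mm behind the reel. Origin on the bench under the reel's centre, which is at 95 mm height; x level, the way the rod goes in; open on the -x side.
- stand: Fixed grey stand, base 150x110x10 mm. Two cheeks 8 mm thick stand across x at -50 and +50 mm, each topped by an open 90-degree V notch, about 50 mm wide at its mouth, arms up to 117 mm height. Origin on the bench in the middle; x level, through both notches. The spindle may lie either way round: handle outside the cheeks, collar and reel between them.
- notch_near (a point): where the rod's axis rests in the notch of the cheek at x = -50 mm of the stand, 100 mm above the bench
- notch_far (a point): the same for the cheek at x = +50 mm
- tub_mid (a point): Bystander: small white lidded tub, 64 mm wide, 66 high; this point is its middle
- driver_mid (a point): Bystander: red-handled screwdriver, 200 mm long, lying; this point is its middle
- glue_mid (a point): Bystander: small white adhesive bottle, 25 mm wide, 80 high, standing; this point is its middle
- ball_valve: Bystander: brass ball valve with a lever, 36x85x50 mm; origin under its middle
Things that resemble listed ones, but are neither listed nor needed, are in the scene too. Leave any purple look-alike of the stand alone.

How it is judged:
On the way, in this order (a step that is already met when the one before it is completed fails the run):
1. the rod is through the reel's bore with the collar against the reel (gap under 2.5 mm) (x of reel in the frame of spindle between 0.096 and 0.1035 m and y of reel in the frame of spindle between -0.017 and 0.017 m and z of reel in the frame of spindle between -0.017 and 0.017 m and angle between the x axis of reel and the x axis of spindle, either way round below 0.15 rad), for 0.1 s.
2. the reel hangs on the rod, lifted clear of the rack (its centre at least 150 mm above the bench), the fingers not on it (x of reel in the frame of spindle between 0.084 and 0.15 m and y of reel in the frame of spindle between -0.017 and 0.017 m and z of reel in the frame of spindle between -0.017 and 0.017 m and angle between the x axis of reel and the x axis of spindle, either way round below 0.15 rad and height (world z) of reel above 0.15 m and contact force between the fingers and reel below 0.5 N), for 0.2 s.
At the end, for the whole second after the job is handed in: The spindle lies in both notches (its axis within 6 mm of each notch's rest point), the reel is on its rod between the two cheeks (centre within 26 mm of the stand's middle and no more than 29 mm away from the collar), and both are at rest (x of reel in the frame of spindle between 0.084 and 0.13 m and y of reel in the frame of spindle between -0.017 and 0.017 m and z of reel in the frame of spindle between -0.017 and 0.017 m and angle between the x axis of reel and the x axis of spindle, either way round below 0.15 rad and y of notch_near in the frame of spindle between -0.006 and 0.006 m and z of notch_near in the frame of spindle between -0.006 and 0.006 m and x of notch_near in the frame of spindle between 0.036 and 0.18 m and y of notch_far in the frame of spindle between -0.006 and 0.006 m and z of notch_far in the frame of spindle between -0.006 and 0.006 m and x of notch_far in the frame of spindle between 0.036 and 0.18 m and x of reel in the frame of stand between -0.026 and 0.026 m and linear speed of each of reel, spindle below 0.02 m/s); the robot touches nothing.
It fails at once if the fingers grip or push the reel (contact force between the fingers and reel above 3 N).
It fails at once if the reel is shoved hard (over 30 N from the spindle) (contact force between spindle and reel above 30 N).
It fails at once if the reel falls onto the bench (height (world z) of reel below 0.068 m).
It fails at once if a bystander is displaced by more than 30 mm (distance of any of tub_mid, driver_mid, glue_mid, ball_valve from where it was at the start of the episode above 0.03 m).
It also fails if it takes over 72 s, if anything falls off the work surface, if the arm or the gripper's body presses on something with over 40 N, if the wrist force passes 120 N, or if a joint passes its speed limit or range.

## Robot

A 7-joint arm with a two-finger parallel gripper is mounted at the origin on a cart in front of the work surface, level with it; the furniture and walls round the work are solid. World frame = base frame: x ahead of the robot, y to its left, z up, the work surface at z = 0. Lengths are in m, angles in rad, forces in N, time in s.
With the tool pointing down it reaches from about 0.4 to 0.875 m from the base axis. Payload 6.5 kg.
Tool frame: the origin (TCP) lies on the mounting face of the last link; the fingertips stand 166 mm ahead of it and the grasp point (between the pads) lies 147 mm ahead of it (bot.tip_reach is the distance from the TCP to the fingertips, in m); z points along the fingers, x is the direction in which the jaws open and shut, and the axes are right-handed (so a half turn about z gives the same grasp; the last joint's range is limited). The gripper opens to 88 mm and grips with 3 to 60 N. Pads are 18 mm wide; open, the fingers measure 123 mm over their backs; the gripper's body (75 mm by 187 mm) begins 45 mm behind the grasp point.
Start: joints at [1.133, 0.536, -0.004, 1.538, 0.003, 1.067, -0.071], TCP at [0.236, -0.606, 0.405] pointing down, gripper open.
Joint ranges: [-2.7, 2.7], [-0.37, 2.16], [-1.27, 1.26], [0.24, 2.4], [-1.31, 4.45], [0.19, 1.91], [-2.76, 2.76]. Speed limits (rad/s): [2.39, 2.39, 3.14, 3.14, 3.14, 3.14, 3.14].

## Interface

Orientations are given as a 3x3 rotation matrix whose columns are the frame's x, y, z axes.
In Python, from workcell import bot, eyes, ticket, find_in, cut_out, mark_of gives the robot as it stands.
- The arm moves only by the tool arm_command, never from a script. Its arguments are lists of equal length, an entry for each row: "slide": the shift along the tool's x, y, z in units of 50 mm (1.0 is 50 mm), a list of three; "twist": the turn about the tool's z in degrees. In form: {"slide": [[tx, ty, tz], ...], "twist": [twist, ...]}. A call has 1 to 20 rows; each row shifts and turns the pose as measured when the row begins, along the tool's axes as they then stand; what a row does not reach is not made up. A row lasts 1/8 s, in which the tool goes at most 62.5 mm and 10.7 degrees, less where a joint would pass 70% of its speed; a pose out of reach is approached as far as the arm can. A call is refused whole if a number of a shift passes 1 or a number of a turn 10.7, either way. A call with a gripper value outside its range is refused whole. "fingers" is the opening in per cent of the stroke, from 0 (shut) to 100 (fully open), set as the call begins (left out, the last holds). The fingers move at their own pace and stop on an object; "newtons" is the grip in N (left out, the last holds). Time passes only in rows, so rows that do not move let the fingers close. It gives the time, the measured TCP pose, the force and the opening at its end, in the units of the state.
- bot.observe(): the state, without advancing time (a new reading comes with each control period).
- eyes.snapshot(name): name is "scene" or "top" or "wrist"; returns (picture, depth): 400x640x3 uint8, red, green, blue; 400x640 float32, m along the optical axis (not along the pixel's ray), 0 where there is no reading.
- eyes.calibration(name): a dict with "mtx" (3x3 intrinsics, pixels), "k1" (the pictures are not rectified: a ray, as slopes to the right and down, at radius r is drawn at 1 + k1 r^2 times it, then the intrinsics apply), "eye" and "rotation" of the camera in the world; the wrist camera has in their place "hand_eye" (4x4, takes a point from camera to tool coordinates, whose origin is the TCP and whose axes are the tool frame's). Camera axes: x right, y up, looking along -z (the intrinsics and any distortion apply to the point x, -y, -z); pixel columns grow to the right and rows downward; lengths in m; the calibration is good to about 2 mm. A picture is of the moment at which its call begins: read the wrist's pose just before it. calibration takes no time and is no camera call.
- ticket.close_job(): hands the job in, once; it reports no verdict.
Trained networks look in the newest picture that a camera, given by its name, has taken for a name from the list of things; names that differ only in an ending like _2 or _b are one class to them, and where a whole thing is asked for, a point or a joint stands for the part that bears it (a point fixed in the world has none). Each returns a list of dicts, best first, with "conf" (0 to 1); they miss things now and then, are a little off and sometimes report something else, mostly with a low value. They report only what shows in the picture. A call takes as long as a camera call. They do not tell look-alikes from the thing itself.
- find_in(camera, query): "rect" ([left, top, right, bottom] in pixels, round what is visible of it).
- cut_out(camera, query): "region" (400x640 bool, what is visible of it) and "rect" ([left, top, right, bottom] in pixels, round what is visible of it).
- mark_of(camera, query): "at" ([column, row] in pixels: a listed point, or the origin of a listed thing).
The state is a dict: "time_s": time; "qpos": joint angles; "qd": joint speeds; "effort": joint torques, N m; "position": TCP position; "ee_rot": TCP orientation; "ft_force": force on the tool from outside, world axes, zero at the start; "wrist_torque": the same for the moment, N m; "grip_width": opening from 0.0 (shut) to 1.0 (fully open).
Only numpy, scipy, OpenCV 4.12 (cv2) and the standard library are available. Lean on these libraries where they do the work, as an engineer would, in place of code of your own. Each camera call takes 0.05 s, during which the arm holds its last target.

## Working session

There is one attempt and no reset: what is moved stays moved. The work goes in short steps, Python scripts to look and compute and a tool call to move; the robot and the scene stay as the last step left them, time stands still between calls to the robot, and variables do not carry over. Pictures are saved under pics/ and viewed, and the job is handed in when it is done.

Besides the shell and the picture viewer there is one more tool, called after "Emit:" in YAML: its name, and indented under it one key for each argument. arm_command: Moves the arm, as the interface text tells. Its arguments: {"type":"object","properties":{"slide":{"type":"array","items":{"type":"array","items":{"type":"number"}}},"twist":{"type":"array","items":{"type":"number"}},"fingers":{"type":"number"},"newtons":{"type":"number"}},"required":["slide","twist"]}

```bash
ls -la; mkdir -p pics; cat > h.py <<'E'
import numpy as np, cv2
from workcell import bot, eyes, ticket, find_in, cut_out, mark_of
def save(n,img,s=1):
    cv2.imwrite('pics/'+n+'.png',cv2.cvtColor(img,cv2.COLOR_RGB2BGR))
def cam(name):
    c=eyes.calibration(name)
    if 'hand_eye' in c:
        o=bot.observe();T=np.eye(4);T[:3,:3]=o['ee_rot'];T[:3,3]=o['position'];H=T@np.array(c['hand_eye'])
        return np.array(c['mtx']),c['k1'],H[:3,3],H[:3,:3]
    return np.array(c['mtx']),c['k1'],np.array(c['eye']),np.array(c['rotation'])
def rays(C,uv):
    K,k1,e,R=C; uv=np.atleast_2d(np.array(uv,float))
    d=np.stack([(uv[:,0]-K[0,2])/K[0,0],(uv[:,1]-K[1,2])/K[1,1]],1)
    s=d.copy()
    for _ in range(20):
        s=d/(1+k1*(s**2).sum(1,keepdims=True))
    return np.stack([s[:,0],-s[:,1],-np.ones(len(s))],1)@R.T   # depth-unit rays
def at_depth(C,uv,z): return C[2]+rays(C,uv)*np.atleast_1d(z)[:,None]
def at_height(C,uv,h):
    r=rays(C,uv); return C[2]+r*((h-C[2][2])/r[:,2])[:,None]
def proj(C,P):
    K,k1,e,R=C; p=(np.atleast_2d(P)-e)@R; s=np.stack([p[:,0]/-p[:,2],-p[:,1]/-p[:,2]],1)
    s=s*(1+k1*(s**2).sum(1,keepdims=True)); return s*[K[0,0],K[1,1]]+[K[0,2],K[1,2]]
E
python3 - <<'E'
from h import *
np.set_printoptions(precision=4,suppress=True)
o=bot.observe()
for k,v in o.items(): print(k,np.array(v))
for n in ['scene','top','wrist']:
    p,d=eyes.snapshot(n); save('a_'+n,p); np.save('a_'+n+'_d.npy',d); np.save('a_'+n+'_p.npy',p)
    C=cam(n); print(n,C[0].tolist(),C[1],C[2],C[3].tolist())
E
```

```text
total 12
drwxr-xr-x  3 agent agent 4096 Dec  7 15:35 .
drwxr-xr-x 23 root  root  4096 Dec  7 15:35 ..
drwxr-xr-x  2 agent agent 4096 Dec  7 15:35 pics
time_s 0.0
qpos [ 1.1328  0.5372 -0.0045  1.5388  0.0026  1.0673 -0.0712]
qd [-0.0003 -0.0006 -0.001   0.0007  0.0005  0.0005 -0.0003]
effort [ -0.0008 -57.0986   0.9902 -25.1604  -0.0564   0.0179   0.0002]
position [ 0.236  -0.6053  0.4039]
ee_rot [[ 0.3634 -0.9316 -0.0007]
 [-0.9316 -0.3634  0.0015]
 [-0.0017  0.0001 -1.    ]]
ft_force [-0.7015 -0.735  -0.1652]
wrist_torque [ 0.0305 -0.0094  0.0278]
grip_width 0.9992780231749034
scene [[423.8042911347517, 0.0, 318.4073833887944], [0.0, 423.8042911347517, 196.10128266534542], [0.0, 0.0, 1.0]] -0.05207838343324326 [0.0858 0.5758 0.8205] [[-0.7940938034031518, 0.42631849675938555, -0.4332061526773763], [-0.6077722280240365, -0.563170330738228, 0.5598679285500229], [-0.005286798597916563, 0.7078783213921817, 0.7063146125230403]]
top [[486.473593133255, 0.0, 328.425422559173], [0.0, 486.473593133255, 206.69131932870613], [0.0, 0.0, 1.0]] -0.11682091752882358 [ 0.3101 -0.0325  1.5771] [[-0.007049980561257978, 0.9919057179736958, -0.12678069421316931], [-0.9999623709692458, -0.00763392621488913, -0.004120657242472639], [-0.005055137945714097, 0.12674687302506873, 0.99192221255435]]
wrist [[320.17134881192845, 0.0, 321.8611854672401], [0.0, 320.17134881192845, 197.53750452403685], [0.0, 0.0, 1.0]] -0.0502444051961383 [ 0.3148 -0.5752  0.3837] [[0.363281554913995, 0.8817085122799553, 0.3010259311626408], [-0.9316757140267737, 0.34470483290643017, 0.11471243203615175], [-0.002622165511309631, -0.32213146003458737, 0.9466913154265301]]
```

View pics/a_scene.png

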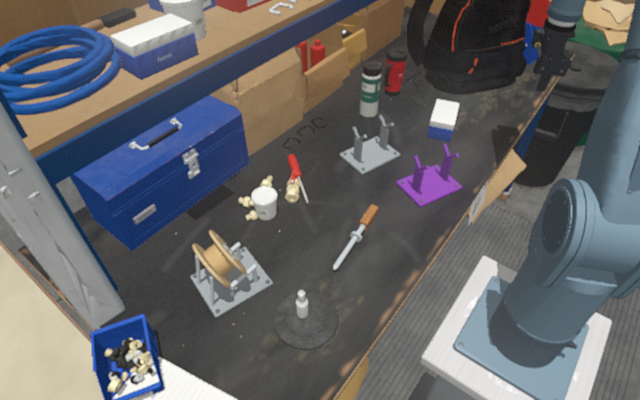

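View pics/a_top.png

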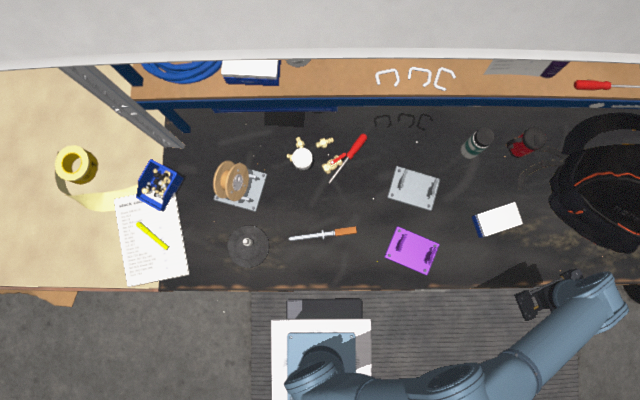

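```bash
python3 - <<'E'
from h import *
np.set_printoptions(precision=4,suppress=True)
C=cam('top')
d=np.load('a_top_d.npy')
for n in ['top','scene']:
  C=cam(n); d=np.load('a_%s_d.npy'%n)
  eyes.snapshot(n)
  for q in ['spindle','reel','reel_mouth','reel_back','rack','stand','notch_near','notch_far','tub_mid','driver_mid','glue_mid','ball_valve']:
    for m in mark_of(n,q)[:3]:
        u,v=m['at']; z=d[int(round(v)),int(round(u))]
        print(n,q,round(m['conf'],2),np.round(m['at'],1),at_depth(C,[u,v],z)[0])
print(bot.observe()['time_s'])
E
```

```text
top spindle 0.66 [343.2 231.6] [ 0.4275 -0.0726  0.0291]
top spindle 0.5 [402.  178.3] [ 0.5866 -0.2552  0.0947]
top reel 0.88 [231. 181.] [0.5752 0.268  0.1344]
top reel_mouth 0.56 [235.7 179.8] [0.5831 0.2583 0.111 ]
top reel_back 0.66 [304.  161.6] [0.6478 0.0502 0.0672]
top rack 0.95 [242.4 184.8] [0.5746 0.2449 0.0692]
top rack 0.7 [346.1 163. ] [ 0.6568 -0.0855  0.0005]
top rack 0.28 [223.7 180.8] [0.5787 0.2936 0.1201]
top stand 0.64 [412.6 249.4] [ 0.3696 -0.2967  0.0079]
top stand 0.56 [410.2 186.9] [ 0.5739 -0.2944  0.0083]
top notch_near 0.8 [435.6 191.6] [ 0.5588 -0.3793  0.0018]
top notch_near 0.57 [428.7 252.8] [ 0.3561 -0.3361  0.0707]
top notch_far 0.88 [399.  240.6] [ 0.3959 -0.2468  0.0536]
top notch_far 0.59 [400.6 177.8] [ 0.594  -0.2555  0.0638]
top notch_far 0.41 [437.2 192.3] [ 0.5563 -0.3843  0.0025]
top tub_mid 0.89 [303. 160.] [0.6545 0.0537 0.0608]
top glue_mid 0.38 [248.9 243.4] [0.3906 0.2248 0.0513]
top ball_valve 0.76 [335.  161.3] [ 0.6524 -0.0483  0.0474]
scene spindle 0.71 [368.6 216.2] [ 0.4266 -0.0711  0.0289]
scene spindle 0.71 [303.1 303. ] [0.39
[... 302 characters left out ...]
ne rack 0.48 [264.8 203. ] [0.6425 0.0751 0.0625]
scene stand 0.82 [370.6 152.5] [ 0.5718 -0.3123  0.0077]
scene stand 0.79 [427.7 186.3] [ 0.3648 -0.2819  0.0086]
scene stand 0.33 [226.6 284.1] [0.5353 0.3063 0.0791]
scene notch_near 0.98 [385.5 123.5] [ 0.6175 -0.477   0.0019]
scene notch_near 0.68 [447.8 153.9] [ 0.3505 -0.34    0.0938]
scene notch_far 0.78 [358.5 133.9] [ 0.5896 -0.263   0.0984]
scene notch_far 0.63 [418.5 165. ] [ 0.3913 -0.2479  0.096 ]
scene tub_mid 0.85 [264.  203.5] [0.642  0.0785 0.0638]
scene driver_mid 0.62 [298.5 179. ] [ 0.6675 -0.085   0.0124]
scene glue_mid 0.68 [299.2 299.5] [0.3969 0.2396 0.0708]
scene glue_mid 0.56 [267.2 204.5] [0.635  0.0747 0.0614]
1.45
```

```bash
python3 - <<'E'
from h import *
s=np.load('a_scene_p.npy'); t=np.load('a_top_p.npy')
def crop(im,u0,v0,u1,v1,n,sc):
    save(n,cv2.resize(im[v0:v1,u0:u1],None,fx=sc,fy=sc,interpolation=cv2.INTER_CUBIC))
crop(s,180,220,280,320,'c1',6)
crop(t,200,145,280,220,'c2',8)
crop(t,380,155,450,285,'c4',4)
crop(s,320,180,400,280,'c3',5)
E
```

```text
(no output)
```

View pics/c1.png

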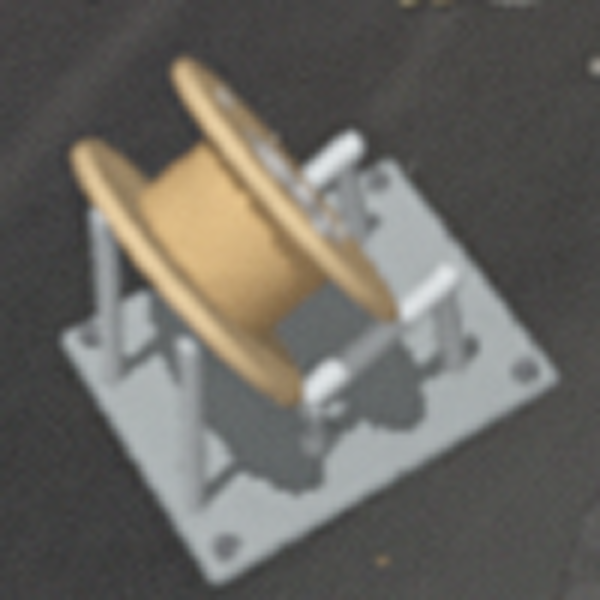

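View pics/c2.png

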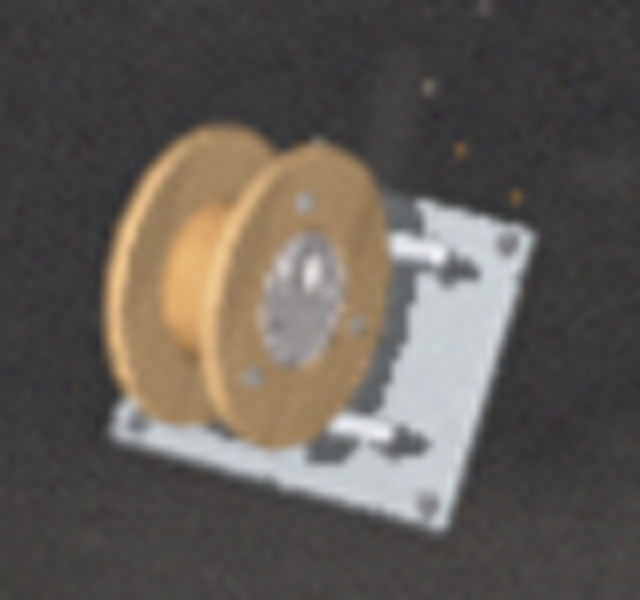

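View pics/c4.png

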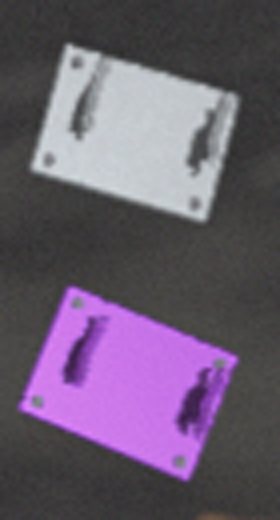

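```bash
python3 - <<'E'
from h import *
np.set_printoptions(precision=4,suppress=True)
vv,uu=np.mgrid[0:400,0:640]
clouds={}
for n in ['top','scene']:
    C=cam(n);d=np.load(f'a_{n}_d.npy');p=np.load(f'a_{n}_p.npy')
    P=at_depth(C,np.stack([uu.ravel(),vv.ravel()],1),d.ravel()); col=p.reshape(-1,3).astype(int)
    ok=d.ravel()>0
    np.savez(f'cl_{n}.npz',P=P[ok],col=col[ok],uv=np.stack([uu.ravel(),vv.ravel()],1)[ok])
    # table height check
    P=P[ok];col=col[ok]
    br=col.min(1); sat=col.max(1)-col.min(1)
    for nm,cx,cy,r in [('rack',.565,.26,.11),('stand',.573,-.30,.11)]:
        m=(abs(P[:,0]-cx)<r)&(abs(P[:,1]-cy)<r)&(br>110)&(sat<45)&(P[:,2]<.02)&(P[:,2]>-.01)
        Q=P[m]; rect=cv2.minAreaRect(Q[:,:2].astype(np.float32)); 
        print(n,nm,m.sum(),np.median(Q[:,2]),rect)
        print(cv2.boxPoints(rect))
    m=(P[:,2]>.004)&(P[:,2]<.05)&(abs(P[:,0]-.42)<.06)&(P[:,1]>-.14)&(P[:,1]<.13)
    Q=P[m];c=Q.mean(0);w,V=np.linalg.eigh(np.cov((Q-c)[:,:2].T));ax=V[:,1];ax*=np.sign(ax[1])
    t=(Q-c)[:,:2]@ax; s=(Q-c)[:,:2]@np.array([-ax[1],ax[0]])
    print(n,'spindle',m.sum(),c,ax,np.degrees(np.arctan2(ax[1],ax[0])),t.min(),t.max(),np.unique(np.round(Q[:,2],3),return_counts=True))
    cc=col[m]; h=(cc[:,0]-cc[:,2]>60); print('handle centroid',Q[h].mean(0),Q[h].max(0),t[h].min(),t[h].max(), 'ends', c[:2]+ax*t.min(),c[:2]+ax*t.max(), 's range handle',s[h].min(),s[h].max())
E
```

```text
top rack 629 0.0072056584700519455 ((0.5808387994766235, 0.2661963403224945), (0.14948762953281403, 0.13042768836021423), 74.06428527832031)
[[0.4976 0.2122]
 [0.623  0.1764]
 [0.6641 0.3202]
 [0.5387 0.356 ]]
top stand 1343 0.009161141676462536 ((0.5711470246315002, -0.3066360354423523), (0.15248368680477142, 0.11219483613967896), 72.65016174316406)
[[ 0.4949 -0.3627]
 [ 0.602  -0.3961]
 [ 0.6474 -0.2506]
 [ 0.5403 -0.2171]]
top spindle 609 [ 0.4213 -0.0111  0.016 ] [-0.0376  0.9993] 92.15640669947115 -0.12637831137681266 0.13911032554661476 (array([0.004, 0.005, 0.006, 0.007, 0.008, 0.009, 0.01 , 0.011, 0.012,
       0.013, 0.014, 0.015, 0.016, 0.017, 0.018, 0.019, 0.02 , 0.021,
       0.022, 0.023, 0.024, 0.025, 0.026, 0.027, 0.028, 0.029, 0.03 ,
       0.031, 0.032, 0.033, 0.034, 0.035, 0.036, 0.037, 0.038]), array([52, 96, 63, 27, 16,  6,  6,  5,  4,  5,  7,  8, 11, 18, 19, 16, 18,
       21, 17, 16, 14, 16, 11, 19, 18, 19, 19, 21, 16,  9,  4,  5,  4,  2,
        1]))
handle centroid [ 0.4299 -0.0793  0.0287] [ 0.4448 -0.0464  0.0382] -0.10275030102650697 -0.0350308963324137 end
[... 520 characters left out ...]
161]]
scene spindle 563 [ 0.4205 -0.0181  0.0211] [-0.1193  0.9929] 96.85054559421663 -0.09590136992884855 0.12578866643812756 (array([0.004, 0.005, 0.006, 0.007, 0.008, 0.009, 0.01 , 0.011, 0.012,
       0.013, 0.014, 0.015, 0.016, 0.017, 0.018, 0.019, 0.02 , 0.021,
       0.022, 0.023, 0.024, 0.025, 0.026, 0.027, 0.028, 0.029, 0.03 ,
       0.031, 0.032]), array([ 6,  8,  4,  1,  6,  6,  9,  6,  6, 11, 14, 15, 18, 32, 52, 51, 48,
       29, 17, 10, 14, 12, 19, 23, 50, 54, 25, 13,  4]))
handle centroid [ 0.4292 -0.0766  0.0284] [ 0.4437 -0.0428  0.0318] -0.09507262021740524 -0.026033420287931444 ends [ 0.4319 -0.1134] [0.4055 0.1068] s range handle -0.014018768482039623 0.008965071682230923
```

View pics/c3.png

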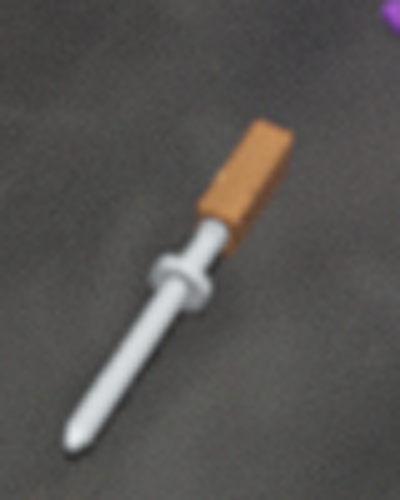

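Emit:
arm_command:
  slide:
    - [-0.5,-0.8,0]
    - [-0.7,-0.8,0]
    - [-0.9,-0.7,0]
    - [-0.95,-0.7,0]
    - [-0.95,-0.7,0]
    - [-0.95,-0.7,0]
    - [-0.95,-0.7,0]
    - [-0.95,-0.7,0]
    - [-0.95,-0.7,0]
    - [-0.95,-0.7,0]
    - [-0.95,-0.7,0]
    - [-0.95,-0.6,0]
    - [-0.95,-0.6,0]
  twist: [0,0,0,0,0,0,0,0,0,0,0,0,0]

```text
time_s: 3.08
position: [0.4568, 0.1171, 0.4052]
ee_rot: [[0.354, -0.935, 0.01], [-0.935, -0.354, -0.007], [0.01, -0.007, -1.0]]
ft_force: [1.5, -0.1, 0.0]
grip_width: 0.999
```

Emit:
arm_command:
  slide:
    - [-0.1,0,0]
    - [-0.1,0,0]
    - [0,0,0]
    - [0,0,0]
  twist: [10,10,9,8]

```text
time_s: 3.58
position: [0.4541, 0.1329, 0.4058]
ee_rot: [[-0.29, -0.957, 0.012], [-0.957, 0.29, -0.004], [0.0, -0.013, -1.0]]
ft_force: [-0.1, -0.1, 0.7]
grip_width: 1.001
```

```bash
python3 - <<'E'
from h import *
o=bot.observe(); print(o['position'],o['qpos'],np.degrees(np.arctan2(o['ee_rot'][1][0],o['ee_rot'][0][0])))
C=cam('wrist'); p,d=eyes.snapshot('wrist'); np.savez('w1.npz',p=p,d=d,K=C[0],k=C[1],e=C[2],R=C[3])
save('w1',p)
E
```

```text
[0.45414012 0.13288076 0.40579725] [-0.08025925  0.2529498  -0.35016172  1.97781165  0.11888363  0.919503
 -2.35642244] -106.84900771409201
```

View pics/w1.png

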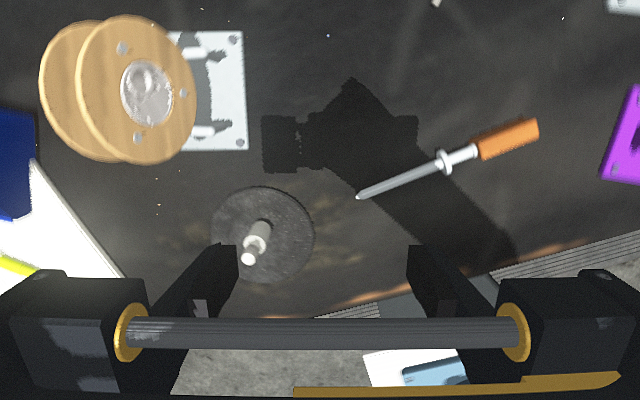

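```bash
python3 - <<'E'
from h import *
np.set_printoptions(precision=4,suppress=True)
z=np.load('w1.npz');C=(z['K'],float(z['k']),z['e'],z['R']);p,d=z['p'],z['d']
save('w1c',cv2.resize(p[40:145,70:200],None,fx=6,fy=6,interpolation=cv2.INTER_CUBIC)[:600])
vv,uu=np.mgrid[0:400,0:640]
P=at_depth(C,np.stack([uu.ravel(),vv.ravel()],1),d.ravel()).reshape(400,640,3)
np.save('w1P.npy',P)
for u,v in [(145,92),(143,75),(135,85),(150,80),(110,40),(170,60),(120,140),(185,110),(160,130)]:
    print(u,v,P[v,u],p[v,u])
# near flange wood points: plane fit
col=p.astype(int); wood=(col[...,0]-col[...,2]>50)&(uu<210)&(vv<175)&(d>0)
Q=P[wood]; n0=np.array([-.2756*.94,-.9613*.94,.342])
h=Q@n0; print(np.percentile(h,[1,50,90,99]))
hist=np.histogram(h,40); print(hist[0],hist[1][[0,-1]])
print(bot.observe()['time_s'])
E
```

```text
145 92 [0.5815 0.252  0.1044] [203 197 194]
143 75 [0.5953 0.2492 0.1013] [164 160 151]
135 85 [0.5912 0.2629 0.095 ] [173 172 167]
150 80 [0.5903 0.2467 0.0979] [248 247 245]
110 40 [0.62   0.2484 0.1303] [207 173 121]
170 60 [0.6052 0.233  0.0733] [187 154 113]
120 140 [0.5495 0.2718 0.1356] [211 179 125]
185 110 [0.5604 0.2419 0.063 ] [191 163 122]
160 130 [0.5485 0.2565 0.0979] [193 164 114]
[-0.5015 -0.3425 -0.3413 -0.3404]
[    1     0     1     7     2    13     9    20    19    17    27    24
    35    23    28    23    22    26    19    21    24    22    20    25
    21    21    27    11    29    13     0  1241  3236     2    28     0
     0     0   158 10389] [-0.5758 -0.3393]
3.625
```

View pics/w1c.png

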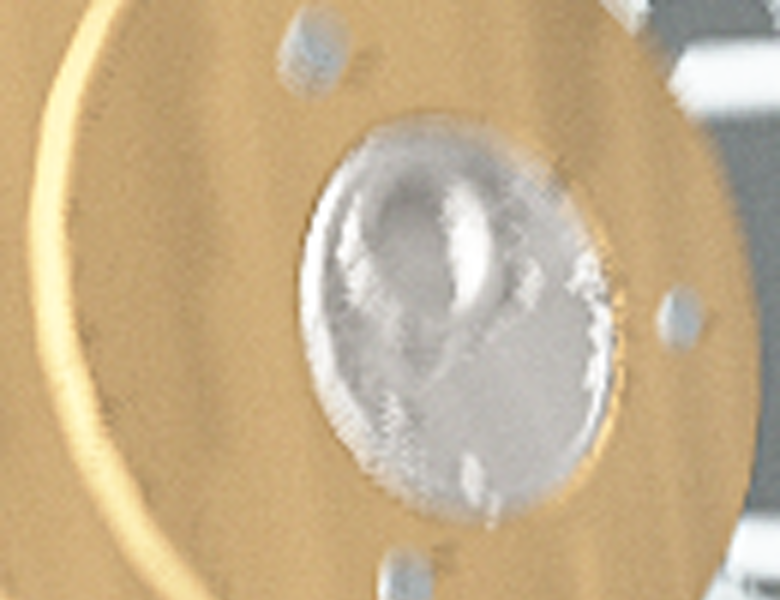

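```bash
python3 - <<'E'
from h import *
from scipy.optimize import least_squares
np.set_printoptions(precision=4,suppress=True)
z=np.load('w1.npz');p,d=z['p'],z['d'];P=np.load('w1P.npy');col=p.astype(int)
vv,uu=np.mgrid[0:400,0:640]
wood=(col[...,0]-col[...,2]>40)&(uu<210)&(vv<175)&(d>0)
n0=np.array([-.2756*.94,-.9613*.94,.342])
h=P@n0; m=wood&(h>-.346)&(h<-.330); Q=P[m]
for i in range(3):
    c=Q.mean(0);U,S,V=np.linalg.svd(Q-c,full_matrices=False);n=V[2]*np.sign(V[2][2])
    r=(Q-c)@n; Q=Q[abs(r)<2.5*max(r.std(),.0003)]
print('normal',n,'tilt',np.degrees(np.arcsin(n[2])),'az of -n',np.degrees(np.arctan2(-n[1],-n[0])),r.std(),len(Q))
xr=-n; zr=np.array([0,0,1.])-n[2]*n; zr/=np.linalg.norm(zr); yr=np.cross(zr,xr)
M=P[m]; a=(M-c)@yr; b=(M-c)@zr
img=np.zeros((400,400),np.uint8); ii=np.clip(np.round(200+a*2000).astype(int),0,399); jj=np.clip(np.round(200-b*2000).astype(int),0,399); img[jj,ii]=255
img=cv2.morphologyEx(img,cv2.MORPH_CLOSE,np.ones((9,9)))
cn,_=cv2.findContours(img,cv2.RETR_CCOMP,cv2.CHAIN_APPROX_NONE)
for k in cn:
    if len(k)>100:
        k=k[:,0,:].astype(float); A=(k[:,0]-200)/2000; B=(200-k[:,1])/2000
        f=least_squares(lambda q:np.hypot(A-q[0],B-q[1])-q[2],[0,0,.05],loss='soft_l1',f_scale=.001)
        ctr=c+f.x[0]*yr+f.x[1]*zr; print('circle',f.x,'ctr',ctr,'rms',np.sqrt((f.fun**2).mean()),len(k))
        if f.x[2]>.045: mouth=ctr
print('reel centre',mouth+.025*xr)
np.savez('reel.npz',mouth=mouth,xr=xr,yr=yr,zr=zr)
# hub map
q=P-mouth; a=q@yr;b=q@zr;hh=q@n
hub=(np.hypot(a,b)<.03)&(uu<210)&(vv<175)&(d>0)
S=12*1000*2
im=np.zeros((600,600,3),np.uint8)
for A,B,H,cc in zip(a[hub],b[hub],hh[hub],p[hub]):
    i=int(300+A*9500); j=int(300-B*9500)
    v=int(np.clip((H+.012)/.014*255,0,255)); cv2.circle(im,(i,j),4,(v,v,v),-1)
for R in (.012,.0265): cv2.circle(im,(300,300),int(R*9500),(255,0,0),1)
cv2.imwrite('pics/hub1.png',im)
low=hub&(hh<-.004); print('deep pts',low.sum(), a[low].mean(),b[low].mean(),np.degrees(np.arctan2(a[low].mean(),b[low].mean())))
E
```

```text
normal [-0.2606 -0.9028  0.3421] tilt 20.00205380965693 az of -n 73.89968103755231 0.000672745050672732 10209
circle [ 0.0022 -0.0103  0.059 ] ctr [0.5787 0.2517 0.1035] rms 0.0008110886329604609 793
circle [ 0.001  -0.0116  0.0273] ctr [0.5797 0.251  0.1022] rms 0.0005668829173455284 368
reel centre [0.5852 0.2743 0.0949]
deep pts 1607 0.001776118479199592 -0.014401920450408034 172.96949058682452
```

View pics/hub1.png

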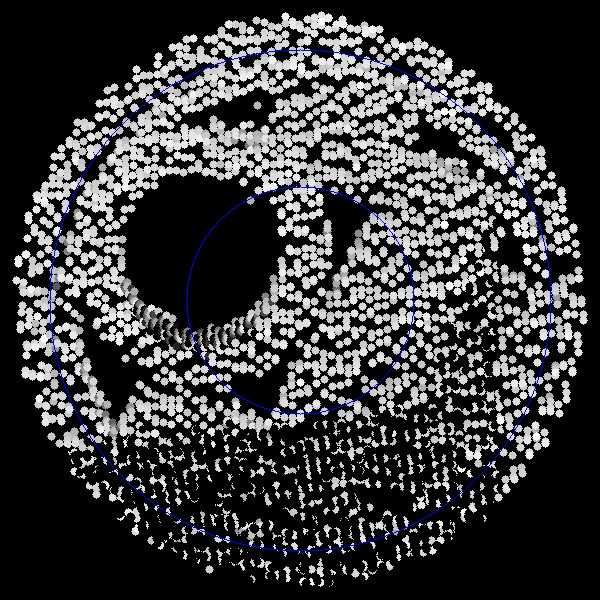

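```bash
python3 - <<'E'
from h import *
from scipy.optimize import least_squares
np.set_printoptions(precision=4,suppress=True)
z=np.load('w1.npz');p,d=z['p'],z['d'];P=np.load('w1P.npy');col=p.astype(int)
vv,uu=np.mgrid[0:400,0:640]
r=np.load('reel.npz');q=P-r['mouth'];a=q@r['yr'];b=q@r['zr'];hh=q@-r['xr']
# bore edge: boundary of pixels deeper than -6mm within hub in picture
reg=(uu>100)&(uu<185)&(vv>55)&(vv<130)
# ray-plane intersection coords for every pixel on face plane
C=(z['K'],float(z['k']),z['e'],z['R'])
ry=rays(C,np.stack([uu.ravel(),vv.ravel()],1)); t=((r['mouth']-C[2])@r['xr'])/(ry@r['xr']); F=(C[2]+ry*t[:,None]-r['mouth']); fa=(F@r['yr']).reshape(400,640); fb=(F@r['zr']).reshape(400,640)
deep=(reg&(hh<-.003)&(np.hypot(fa+.0105,fb-.0044)<.012)&(d>0)).astype(np.uint8)
cn,_=cv2.findContours(deep,cv2.RETR_EXTERNAL,cv2.CHAIN_APPROX_NONE);k=max(cn,key=len)[:,0]
A=fa[k[:,1],k[:,0]];B=fb[k[:,1],k[:,0]]
f=least_squares(lambda x:np.hypot(A-x[0],B-x[1])-x[2],[-.01,.004,.0085],loss='soft_l1',f_scale=.0005)
print('bore',f.x,np.sqrt((f.fun**2).mean()),len(k), 'world',r['mouth']+f.x[0]*r['yr']+f.x[1]*r['zr'])
m=(P[...,2]>.008)&(P[...,2]<.05)&(uu>340)&(uu<560)&(vv>100)&(vv<210)&(d>0)
Q=P[m];cc=col[m]; hd=(cc[:,0]-cc[:,2]>60)
rod=Q[~hd]; top=Q[hd&(Q[:,2]>.026)]
print('handle top',len(top),cv2.minAreaRect(top[:,:2].astype(np.float32)),np.median(top[:,2]))
c=Q[:,:2].mean(0);w,V=np.linalg.eigh(np.cov((Q[:,:2]-c).T));ax=V[:,1]*np.sign(V[1,1]);t=(Q[:,:2]-c)@ax
print(ax,np.degrees(np.arctan2(ax[1],ax[0])),c+ax*t.min(),c+ax*t.max(),t.max()-t.min(),'rod ztop',np.percentile(rod[:,2],[50,90]))
E
```

```text
bore [-0.0104  0.0062  0.0072] 0.00047007950648273226 50 world [0.5892 0.2509 0.1093]
handle top 1134 ((0.43086472153663635, -0.0797639787197113), (0.022426052019000053, 0.06970562785863876), 7.385561466217041) 0.029414537471072838
[-0.1326  0.9912] 97.61761617129696 [ 0.4383 -0.1151] [0.4091 0.103 ] 0.22004475269549048 rod ztop [0.0196 0.0244]
```

Emit:
arm_command:
  slide:
    - [0.95,-0.15,0.65]
    - [0.95,-0.15,0.65]
    - [0.95,-0.15,0.65]
    - [0.95,-0.2,0.65]
    - [0.2,0,0]
    - [0,0,0]
    - [0,0,0]
    - [0,0,0]
    - [0,0,0]
    - [0,0,0]
    - [0,0,0]
    - [0,0,0]
    - [0,0,0]
    - [0,0,0]
    - [0,0,0]
    - [0,0,0]
  twist: [0,0,0,0,-10.5,-10.5,-10.5,-10.5,-10.5,-10.5,-10.5,-10.5,-10.5,-10.5,-9,0]
  fingers: 60

```text
time_s: 5.62
position: [0.4314, -0.0757, 0.2752]
ee_rot: [[0.982, 0.187, 0.024], [0.187, -0.982, -0.003], [0.023, 0.007, -1.0]]
ft_force: [0.1, -0.3, -0.2]
grip_width: 0.602
```

```bash
cat >> h.py <<'E'
def st():
    o=bot.observe(); R=np.array(o['ee_rot']); np.set_printoptions(precision=4,suppress=True)
    print('t',o['time_s'],'pos',np.array(o['position']),'yaw',np.degrees(np.arctan2(R[1,0],R[0,0])),'toolz',R[:,2],'w',o['grip_width'],'F',np.array(o['ft_force']),'T',np.array(o['wrist_torque']),'q',np.array(o['qpos']))
    return o,R
def go(target):
    o,R=st(); d=R.T@(np.array(target)-o['position']); print('slide units',d/.05); return d/.05
E
python3 - <<'E'
from h import *
go([.429,-.065,.171])
C=cam('wrist'); p,d=eyes.snapshot('wrist'); np.savez('w2.npz',p=p,d=d,K=C[0],k=C[1],e=C[2],R=C[3]); save('w2',p)
col=p.astype(int); vv,uu=np.mgrid[0:400,0:640]
P=at_depth(C,np.stack([uu.ravel(),vv.ravel()],1),d.ravel()).reshape(400,640,3)
top=(P[...,2]>.025)&(P[...,2]<.036)&(col[...,0]-col[...,2]>60)&(d>0)&(abs(P[...,0]-.43)<.05)&(abs(P[...,1]+.08)<.07)
print(top.sum(),cv2.minAreaRect(P[top][:,:2].astype(np.float32)),np.median(P[top][:,2]))
E
```

```text
t 5.625 pos [ 0.4314 -0.0757  0.2752] yaw 10.803146546401974 toolz [ 0.0237 -0.0028 -0.9997] w 0.6021226983970825 F [ 0.1409 -0.3132 -0.1928] T [-0.0457 -0.084  -0.0265] q [ 0.6758  0.4983 -0.7286  2.1515  0.5535  0.6557 -0.248 ]
slide units [-0.0538 -0.2348  2.081 ]
2449 ((0.4307043254375458, -0.08027113974094391), (0.021831074729561806, 0.06956088542938232), 7.166837215423584) 0.029350033385756813
```

View pics/w2.png

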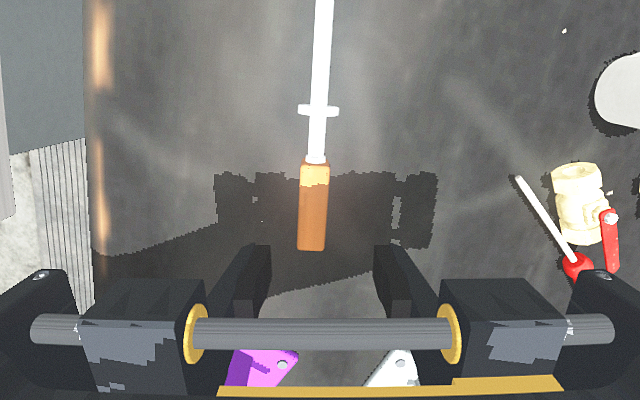

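Emit:
arm_command:
  slide:
    - [-0.13,-0.25,0]
    - [0,0,0.6]
    - [0,0,0.6]
    - [0,0,0.5]
    - [0,0,0.3]
    - [0,0,0.08]
  twist: [3.6,0,0,0,0,0]

```text
time_s: 6.42
position: [0.427, -0.0653, 0.1694]
ee_rot: [[0.994, 0.106, 0.028], [0.106, -0.994, -0.005], [0.028, 0.008, -1.0]]
ft_force: [0.4, 0.3, 0.8]
grip_width: 0.598
```

```bash
python3 - <<'E'
from h import *
o,R=st(); print(np.array(o['position'])+.147*R[:,2])
go([.4287-.147*R[0,2],-.0654-.147*R[1,2],.171])
E
```

```text
t 6.425 pos [ 0.427  -0.0653  0.1694] yaw 6.088024354185135 toolz [ 0.0285 -0.0052 -0.9996] w 0.5982344659973411 F [0.4423 0.293  0.8479] T [ 0.0033 -0.018  -0.0234] q [ 0.4401  0.6741 -0.4724  2.1995  0.8031  0.4108 -0.5847]
[ 0.4312 -0.0661  0.0224]
t 6.425 pos [ 0.427  -0.0653  0.1694] yaw 6.088024354185135 toolz [ 0.0285 -0.0052 -0.9996] w 0.5982344659973411 F [0.4423 0.293  0.8479] T [ 0.0033 -0.018  -0.0234] q [ 0.4401  0.6741 -0.4724  2.1995  0.8031  0.4108 -0.5847]
slide units [-0.0471 -0.0183 -0.0343]
```

Emit:
arm_command:
  slide:
    - [-0.05,-0.02,0]
    - [0,0,0]
    - [0,0,0]
    - [0,0,0]
    - [0,0,0]
    - [0,0,0]
  twist: [-1,0,0,0,0,0]
  fingers: 0
  newtons: 4

```text
time_s: 7.18
position: [0.4248, -0.0649, 0.1709]
ee_rot: [[0.992, 0.122, 0.031], [0.122, -0.993, -0.006], [0.03, 0.01, -1.0]]
ft_force: [0.2, 0.4, 0.0]
grip_width: 0.252
```

Emit:
arm_command:
  slide:
    - [0,0,-0.15]
    - [0,0,-0.15]
    - [0,0,-0.15]
    - [0,0,-0.15]
    - [0,0,-0.15]
    - [0,0,-0.15]
    - [0,0,0]
  twist: [0,0,0,0,0,0,0]

```text
time_s: 8.05
position: [0.4234, -0.0647, 0.2196]
ee_rot: [[0.992, 0.121, 0.032], [0.122, -0.993, -0.006], [0.031, 0.01, -0.999]]
ft_force: [-0.0, -0.0, -0.6]
grip_width: 0.249
```

```bash
python3 - <<'E'
from h import *
st()
p,d=eyes.snapshot('scene');np.savez('s3.npz',p=p,d=d); save('s3',cv2.resize(p[150:300,280:440],None,fx=4,fy=4,interpolation=cv2.INTER_CUBIC))
E
```

```text
t 8.05 pos [ 0.4234 -0.0647  0.2196] yaw 6.992709082260553 toolz [ 0.0319 -0.0064 -0.9995] w 0.2492506798974995 F [-0.0194 -0.0057 -0.6469] T [ 0.0172 -0.0672 -0.0372] q [ 0.542   0.578  -0.5969  2.2017  0.6879  0.5141 -0.4643]
```

View pics/s3.png

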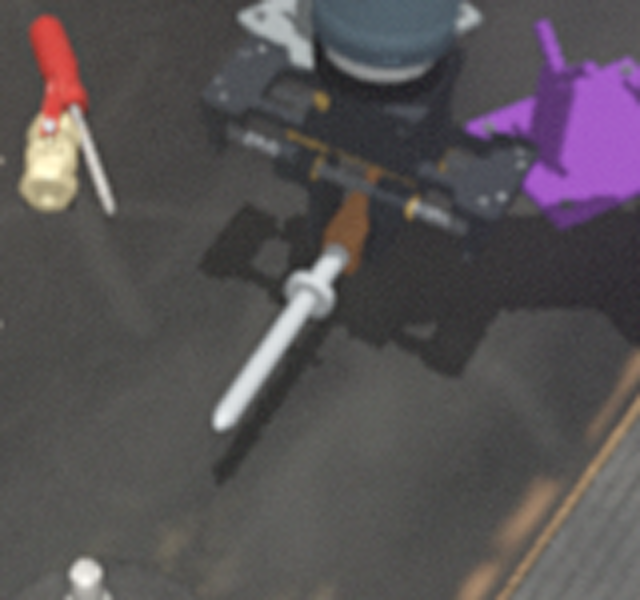

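```bash
cat >> h.py <<'E'
def rodfit(cam_name,p,d,C,box=None,zmin=.02):
    """fit rod axis using bright grey points near gripper; returns nose, dir"""
    o=bot.observe();R=np.array(o['ee_rot']);g=np.array(o['position'])+.147*R[:,2]; fwd=-R[:,1]
    vv,uu=np.mgrid[0:400,0:640]
    P=at_depth(C,np.stack([uu.ravel(),vv.ravel()],1),d.ravel()); col=p.reshape(-1,3).astype(int)
    q=P-g; t=q@fwd; s=q@R[:,0]; 
    ok=(d.ravel()>0)&(t>.068)&(t<.19)&(abs(s)<.02)&(P[:,2]>zmin)&(abs(q@R[:,2])<.11)&(col.min(1)>90)&(col.max(1)-col.min(1)<50)
    if box is not None: ok&=(t>box[0])&(t<box[1])
    Q=P[ok]
    for i in range(4):
        c=Q.mean(0);U,S,V=np.linalg.svd(Q-c,full_matrices=False);ax=V[0]*np.sign(V[0]@fwd)
        r=np.linalg.norm((Q-c)-np.outer((Q-c)@ax,ax),axis=1); Q=Q[r<max(.007,0)]
    t=(Q-c)@ax
    print('rod n',len(Q),'pitch down deg',np.degrees(np.arcsin(-ax[2])),'az',np.degrees(np.arctan2(ax[1],ax[0])),'far end',c+ax*t.max(),'near',c+ax*t.min(),'c',c)
    return c,ax,Q
E
python3 - <<'E'
from h import *
z=np.load('s3.npz'); rodfit('scene',z['p'],z['d'],cam('scene'))
E
```

```text
rod n 195 pitch down deg 0.7022679640841817 az 96.85439651024875 far end [0.40629769 0.10419256 0.06554203] near [0.41860187 0.00183322 0.06680573] c [0.41220182 0.05507573 0.06614841]
```

Emit:
arm_command:
  slide:
    - [0,0,0.3]
    - [0,0,0.3]
    - [0,0,0.25]
    - [0,0,0.12]
    - [0,0,0]
  twist: [0,0,0,0,0]

```text
time_s: 8.72
position: [0.4252, -0.0651, 0.169]
ee_rot: [[0.992, 0.121, 0.032], [0.122, -0.993, -0.007], [0.031, 0.01, -0.999]]
ft_force: [-0.0, 0.2, 0.6]
grip_width: 0.254
```

Emit:
arm_command:
  slide:
    - [0,0,0]
    - [0,0,0]
    - [0,0.35,0]
    - [0,0.35,0]
    - [0,0,0]
  twist: [0,0,0,0,0]
  fingers: 40

```text
time_s: 9.35
position: [0.4302, -0.1003, 0.1707]
ee_rot: [[0.992, 0.122, 0.034], [0.122, -0.992, -0.006], [0.033, 0.01, -0.999]]
ft_force: [-0.5, 0.1, -0.3]
grip_width: 0.4
```

```bash
python3 - <<'E'
from h import *
o,R=st();g=np.array(o['position'])+.147*R[:,2]; print('grasp',g)
C=cam('wrist'); p,d=eyes.snapshot('wrist'); save('w4',p)
col=p.astype(int); vv,uu=np.mgrid[0:400,0:640]
P=at_depth(C,np.stack([uu.ravel(),vv.ravel()],1),d.ravel()).reshape(400,640,3)
rodfit('wrist',p,d,C,zmin=.012)
E
```

```text
t 9.35 pos [ 0.4302 -0.1003  0.1707] yaw 7.027979901071136 toolz [ 0.0344 -0.0063 -0.9994] w 0.39992396553626103 F [-0.4634  0.1263 -0.2923] T [-0.0223 -0.0259  0.0223] q [ 0.5324  0.6822 -0.4899  2.1777  0.804   0.4265 -0.4838]
grasp [ 0.4353 -0.1012  0.0238]
rod n 3110 pitch down deg 0.030974061149731585 az 96.55444920660341 far end [0.4209 0.013  0.0197] near [ 0.4262 -0.0329  0.0197] c [ 0.4235 -0.0091  0.0197]
```

View pics/w4.png

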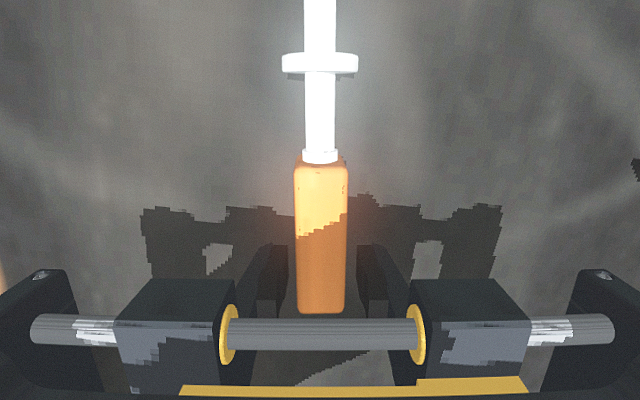

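Emit:
arm_command:
  slide:
    - [0,0,0]
    - [0,0,0]
    - [0,0,0]
    - [0,0,0]
    - [0,0,-0.2]
    - [0,0,-0.2]
    - [0,0,-0.2]
    - [0,0,-0.2]
    - [0,0,-0.2]
    - [0,0,-0.15]
    - [0,0,0]
  twist: [0,0,0,0,0,0,0,0,0,0,0]
  fingers: 0
  newtons: 3

```text
time_s: 10.78
position: [0.4278, -0.097, 0.2332]
ee_rot: [[0.991, 0.126, 0.035], [0.127, -0.992, -0.005], [0.034, 0.01, -0.999]]
ft_force: [0.6, 0.1, -0.3]
grip_width: 0.247
```

```bash
python3 - <<'E'
from h import *
st()
p,d=eyes.snapshot('scene');np.savez('s5.npz',p=p,d=d); save('s5',cv2.resize(p[150:300,280:440],None,fx=4,fy=4,interpolation=cv2.INTER_CUBIC))
rodfit('scene',p,d,cam('scene'),zmin=.006,box=(0.06,.22))
E
```

```text
t 10.775 pos [ 0.4278 -0.097   0.2332] yaw 7.273811542311367 toolz [ 0.0354 -0.0051 -0.9994] w 0.2469009235798474 F [ 0.6172  0.1452 -0.3334] T [-0.0454 -0.0416 -0.0372] q [ 0.6468  0.5679 -0.6365  2.1736  0.6564  0.5545 -0.3513]
rod n 238 pitch down deg 21.33280423758689 az 96.72117757741808 far end [0.4107 0.089  0.0081] near [ 0.4248 -0.0311  0.0554] c [0.4175 0.0312 0.0309]
```

View pics/s5.png

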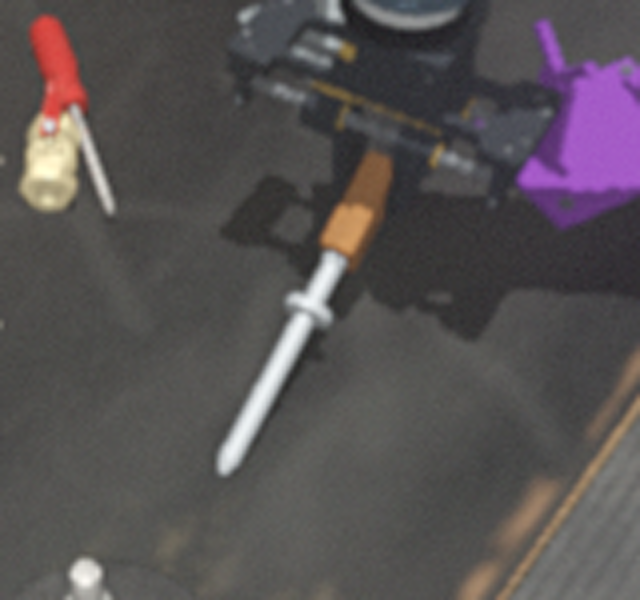

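Emit:
arm_command:
  slide:
    - [0,0,0.09]
    - [0,0,0]
  twist: [0,0]

```text
time_s: 11.08
position: [0.4278, -0.0971, 0.2276]
ee_rot: [[0.991, 0.126, 0.034], [0.126, -0.992, -0.005], [0.033, 0.009, -0.999]]
ft_force: [-0.5, -0.5, -0.2]
grip_width: 0.248
```

Emit:
arm_command:
  slide:
    - [0,0,0]
    - [0,0,0]
    - [0,0,-0.3]
    - [0,0,-0.3]
    - [0,0,0]
  twist: [0,0,0,0,0]
  newtons: 60

```text
time_s: 11.7
position: [0.4267, -0.0967, 0.2597]
ee_rot: [[0.991, 0.127, 0.034], [0.127, -0.992, -0.005], [0.033, 0.009, -0.999]]
ft_force: [0.5, -0.5, -0.7]
grip_width: 0.246
```

```bash
python3 - <<'E'
from h import *
o,R=st();g=np.array(o['position'])+.147*R[:,2]
for n in ['scene','top']:
    p,d=eyes.snapshot(n);np.savez('s6%s.npz'%n,p=p,d=d)
    c,ax,Q=rodfit(n,p,d,cam(n),zmin=.006,box=(0.06,.23))
    n3=ax; print('nose in tool',R.T@(c+ax*((Q-c)@ax).max()-o['position']), 'dir tool',R.T@ax)
E
```

```text
t 11.7 pos [ 0.4267 -0.0967  0.2597] yaw 7.309335430373781 toolz [ 0.0339 -0.0047 -0.9994] w 0.24639132903761168 F [ 0.4646 -0.4668 -0.6579] T [-0.0402 -0.0456 -0.0031] q [ 0.6952  0.5207 -0.6933  2.1647  0.5925  0.61   -0.2946]
rod n 245 pitch down deg 19.87278248246542 az 96.08584342144502 far end [0.4094 0.0904 0.04  ] near [ 0.4222 -0.0299  0.0837] c [0.4153 0.0347 0.0602]
nose in tool [-0.0007 -0.1897  0.2181] dir tool [ 0.0089 -0.9433  0.3319]
rod n 119 pitch down deg 19.601182216712914 az 96.41325933144076 far end [0.4106 0.0898 0.0407] near [ 0.4238 -0.0277  0.0828] c [0.4172 0.031  0.0618]
nose in tool [ 0.0005 -0.189   0.2174] dir tool [ 0.0037 -0.9449  0.3273]
```

```bash
cat >> h.py <<'E'
r_=np.load('reel.npz'); mouth,xr,yr,zr=[r_[k] for k in ('mouth','xr','yr','zr')]
bore=mouth-.0104*yr+.0049*zr
TH=np.radians(19.3)
def sp_tool(s,off=.021): return np.array([0,-(s+off)*np.cos(TH),.1557+(s+off)*np.sin(TH)])
def plan(gap,lat=0,up=0,yaw=None):
    """slides to put nose at bore - gap*xr"""
    o,R=st(); nose=np.array(o['position'])+R@sp_tool(.185); ax=R@np.array([0,-np.cos(TH),np.sin(TH)])
    e=nose-(bore-gap*xr); print('nose',nose,'err along,y,z (mm)',1e3*np.array([(nose-bore)@xr,(nose-bore)@yr,(nose-bore)@zr]),'axis in reel',np.array([ax@xr,ax@yr,ax@zr]))
    tgt=np.array(o['position'])
    if yaw is not None:
        dy=np.radians(yaw)-np.arctan2(R[1,0],R[0,0]); Z=np.array([[np.cos(dy),-np.sin(dy),0],[np.sin(dy),np.cos(dy),0],[0,0,1]]); R2=Z@R
        p2=(bore-gap*xr)-R2@sp_tool(.185); print('tcp target',p2)
        print('units in current axes',R.T@(p2-o['position'])/.05,'after turn',R2.T@(p2-o['position'])/.05)
    else: print('units',R.T@(-e+lat*yr+up*zr)/.05)
E
python3 -c "
from h import *
print(bore,xr,yr,zr); plan(.04,yaw=-15.5)"
```

```text
[0.58911712 0.25046051 0.10806155] [ 0.26059216  0.90282385 -0.34205383] [-0.96077761  0.27732     0.        ] [0.09485837 0.32863766 0.93968036]
t 11.8 pos [ 0.4263 -0.0967  0.2587] yaw 7.306633609457654 toolz [ 0.0323 -0.0044 -0.9995] w 0.24079995862878686 F [-0.1264  0.7597 -0.8286] T [-0.0893 -0.0454  0.0091] q [ 0.6941  0.5223 -0.6917  2.1655  0.5935  0.6092 -0.2955]
nose [0.4089 0.0952 0.0334] err along,y,z (mm) [-161.6223  130.1037 -138.3328] axis in reel [ 0.9312  0.364  -0.0211]
tcp target [0.5204 0.0307 0.3471]
units in current axes [ 2.2451 -2.274  -1.7172] after turn [ 1.1873 -2.9439 -1.7562]
```

Emit:
arm_command:
  slide:
    - [0.1,-0.1,-0.6]
    - [0.5,-0.5,-0.6]
    - [0.6,-0.6,-0.55]
    - [0.6,-0.6,0]
    - [0.45,-0.45,0]
    - [0,0,0]
    - [0,0,0]
    - [0,0,0]
    - [0,0,0]
  twist: [0,0,0,0,0,8,8,6.8,0]

```text
time_s: 12.92
position: [0.5219, 0.0328, 0.3476]
ee_rot: [[0.96, -0.28, 0.025], [-0.28, -0.96, -0.004], [0.025, -0.003, -1.0]]
ft_force: [0.1, 0.5, -0.7]
grip_width: 0.245
```

```bash
python3 - <<'E'
from h import *
plan(.03,yaw=-15.5)
o,R=st()
for n in ['scene','top']:
    p,d=eyes.snapshot(n);np.savez('s7%s.npz'%n,p=p,d=d)
    c,ax,Q=rodfit(n,p,d,cam(n),zmin=.006,box=(0.08,.215)); far=c+ax*((Q-c)@ax).max()
    print('reel frame far',[1e3*((far-bore)@k) for k in (xr,yr,zr)],'dir',[ax@k for k in (xr,yr,zr)])
    u=(200,140,330,240) if n=='top' else (170,170,300,320)
    save('s7'+n,cv2.resize(p[u[1]:u[3],u[0]:u[2]],None,fx=4,fy=4,interpolation=cv2.INTER_CUBIC))
E
```

```text
t 12.925 pos [0.5219 0.0328 0.3476] yaw -16.24310577669276 toolz [ 0.0247 -0.0038 -0.9997] w 0.24453500297122938 F [ 0.081   0.5108 -0.6635] T [-0.0946  0.0006 -0.0063] q [ 0.3964  0.4843 -0.6977  1.9032  0.4134  0.8744 -0.7923]
nose [0.5818 0.2187 0.1245] err along,y,z (mm) [-36.2397  -1.7779   4.2933] axis in reel [ 0.9998 -0.0105  0.0156]
tcp target [0.5238 0.0368 0.3414]
units in current axes [ 0.0118 -0.0863  0.124 ] after turn [ 0.0129 -0.0861  0.124 ]
t 12.925 pos [0.5219 0.0328 0.3476] yaw -16.24310577669276 toolz [ 0.0247 -0.0038 -0.9997] w 0.24453500297122938 F [ 0.081   0.5108 -0.6635] T [-0.0946  0.0006 -0.0063] q [ 0.3964  0.4843 -0.6977  1.9032  0.4134  0.8744 -0.7923]
rod n 268 pitch down deg 18.916775921247677 az 73.06668431967354 far end [0.5773 0.2153 0.1295] near [0.5454 0.1104 0.1671] c [0.5623 0.1662 0.1471]
reel frame far [np.float64(-42.18434173652762), np.float64(1.60038915024612), np.float64(7.504645541786811)] dir [np.float64(0.9997266675535332), np.float64(-0.01375283152289436), np.float64(0.018906343046974472)]
rod n 117 pitch down deg 19.49450305933854 az 72.34380556399408 far end [0.5799 0.2134 0.1313] near [0.5474 0.1112 0.1693] c [0.564  0.1635 0.1499]
reel frame far [np.float64(-43.76334680391088), np.float64(-1.4535799446714244), np.float64(8.792170871068038)] dir [np.float64(0.9996341846580832), np.float64(-0.025595294458352735), np.float64(0.008739437313701526)]
```

View pics/s7top.png

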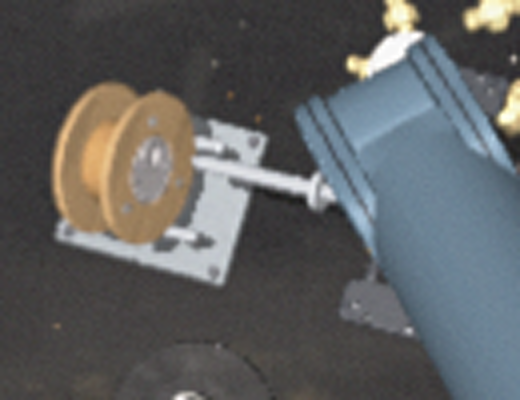

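View pics/s7scene.png

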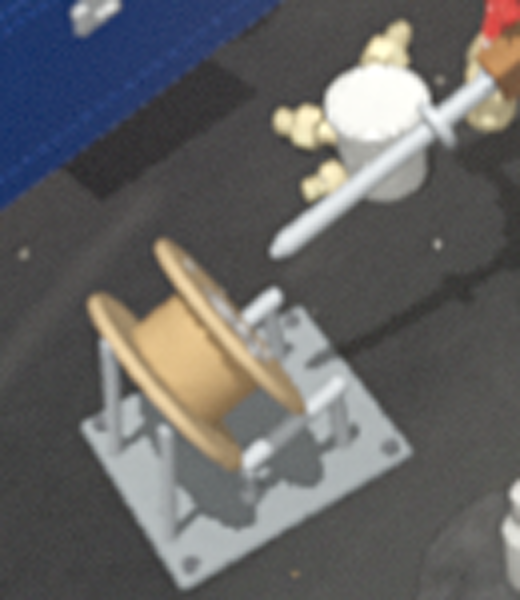

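Emit:
arm_command:
  slide:
    - [0.01,-0.09,0.11]
    - [0,0,0]
  twist: [-0.8,0]

```text
time_s: 13.28
position: [0.5238, 0.037, 0.3415]
ee_rot: [[0.965, -0.262, 0.024], [-0.262, -0.965, -0.003], [0.024, -0.003, -1.0]]
ft_force: [-0.3, -0.0, -1.9]
grip_width: 0.243
```

```bash
python3 - <<'E'
from h import *
plan(.03)
o,R=st(); print(R.T@xr,R.T@yr,R.T@zr)
E
```

```text
t 13.275 pos [0.5238 0.037  0.3415] yaw -15.172352535521615 toolz [ 0.0243 -0.0034 -0.9997] w 0.24313098101463115 F [-0.2509 -0.0163 -1.9119] T [-0.1088 -0.0286  0.0063] q [ 0.3864  0.4979 -0.6971  1.9023  0.4263  0.8671 -0.791 ]
nose [0.5801 0.2239 0.1183] err along,y,z (mm) [-29.8443   1.3344   0.0795] axis in reel [0.9999 0.0073 0.0154]
units [0.0266 0.0039 0.0011]
t 13.275 pos [0.5238 0.037  0.3415] yaw -15.172352535521615 toolz [ 0.0243 -0.0034 -0.9997] w 0.24313098101463115 F [-0.2509 -0.0163 -1.9119] T [-0.1088 -0.0286  0.0063] q [ 0.3864  0.4979 -0.6971  1.9023  0.4263  0.8671 -0.791 ]
[ 0.0069 -0.9385  0.3452] [-0.9996 -0.0163 -0.0242] [ 0.0284 -0.3449 -0.9382]
```

Emit:
arm_command:
  slide:
    - [0.03,-0.19,0.07]
    - [0,-0.19,0.07]
    - [0,-0.1,0.035]
    - [0,-0.05,0.02]
    - [0,0,0]
  twist: [0,0,0,0,0]

```text
time_s: 13.9
position: [0.5331, 0.0646, 0.3309]
ee_rot: [[0.965, -0.26, 0.024], [-0.26, -0.966, -0.003], [0.024, -0.004, -1.0]]
ft_force: [0.1, 0.7, -0.9]
grip_width: 0.244
```

```bash
python3 - <<'E'
from h import *
plan(.0)
for n in ['scene','top']:
    p,d=eyes.snapshot(n)
    u=(210,150,290,220) if n=='top' else (190,200,290,290)
    save('s8'+n,cv2.resize(p[u[1]:u[3],u[0]:u[2]],None,fx=6,fy=6,interpolation=cv2.INTER_CUBIC))
    c,ax,Q=rodfit(n,p,d,cam(n),zmin=.006,box=(0.08,.19)); far=c+ax*.05
    print('reel frame far',[1e3*((far-bore)@k) for k in (xr,yr,zr)],'dir',[ax@k for k in (xr,yr,zr)])
E
```

```text
t 13.9 pos [0.5331 0.0646 0.3309] yaw -15.074539095891875 toolz [ 0.024  -0.0027 -0.9997] w 0.2436959831956279 F [ 0.121   0.6698 -0.9015] T [-0.0752 -0.0058  0.007 ] q [ 0.3206  0.5314 -0.6849  1.8804  0.4488  0.8624 -0.8519]
nose [0.589  0.2518 0.1079] err along,y,z (mm) [1.174  0.5042 0.2758] axis in reel [0.9998 0.0091 0.016 ]
units [ 0.0097  0.0241 -0.0027]
rod n 232 pitch down deg 19.84597345395596 az 74.51098258782704 far end [0.5841 0.2476 0.1121] near [0.5546 0.1413 0.1519] c [0.5692 0.1937 0.1323]
reel frame far [np.float64(-14.770422505574135), np.float64(3.9324233133247595), np.float64(2.352654843484666)] dir [np.float64(0.9999459834875513), np.float64(0.010035374897116034), np.float64(0.002705800766492461)]
rod n 66 pitch down deg 23.299664885970138 az 74.91855174042564 far end [0.5822 0.2354 0.1141] near [0.5583 0.1464 0.1538] c [0.5681 0.1831 0.1375]
reel frame far [np.float64(-26.46676526535135), np.float64(2.2759792770722393), np.float64(0.616796268158578)] dir [np.float64(0.998207761783945), np.float64(0.016331589461110185), np.float64(-0.05757207222222832)]
```

View pics/s8top.png

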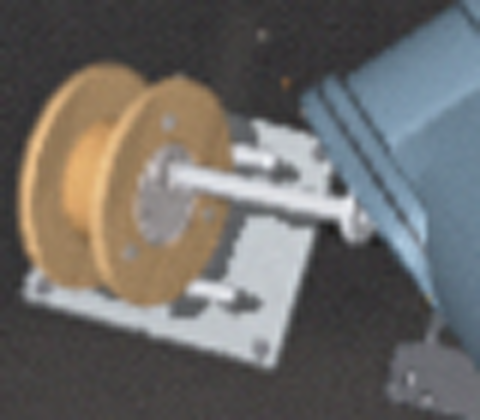

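View pics/s8scene.png

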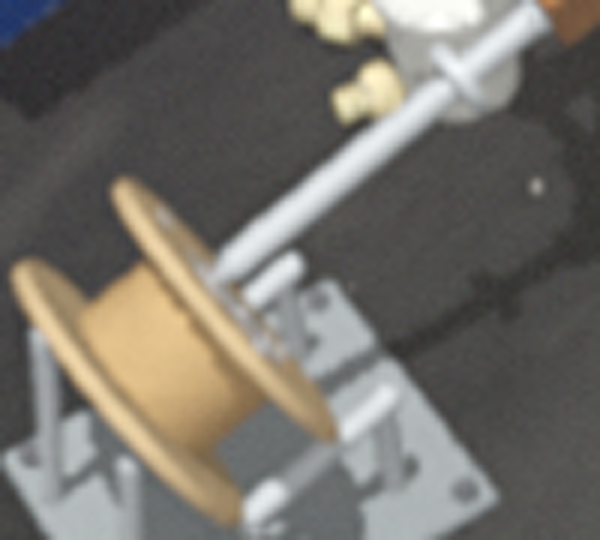

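Emit:
arm_command:
  slide:
    - [0,-0.08,0.03]
    - [0,-0.08,0.03]
    - [0,-0.08,0.03]
    - [0,0,0]
  twist: [0.4,0,0,0]

```text
time_s: 14.5
position: [0.5366, 0.0762, 0.3264]
ee_rot: [[0.963, -0.268, 0.024], [-0.268, -0.963, -0.003], [0.024, -0.004, -1.0]]
ft_force: [-0.5, -0.4, -1.4]
grip_width: 0.245
```

```bash
python3 - <<'E'
from h import *
plan(-.05)
E
```

```text
t 14.5 pos [0.5366 0.0762 0.3264] yaw -15.576690430548307 toolz [ 0.0245 -0.0031 -0.9997] w 0.2449526101545711 F [-0.5069 -0.3617 -1.3592] T [-0.0799  0.0127 -0.0528] q [ 0.2916  0.5446 -0.6772  1.8711  0.4571  0.8596 -0.8854]
nose [0.5943 0.2628 0.1034] err along,y,z (mm) [14.1028 -1.5292  0.1804] axis in reel [0.9999 0.0007 0.016 ]
units [-0.0305 -0.6728  0.2507]
```

Emit:
arm_command:
  slide:
    - [-0.02,-0.11,0.04]
    - [0,-0.11,0.04]
    - [0,-0.11,0.04]
    - [0,-0.11,0.04]
    - [0,-0.11,0.04]
    - [0,-0.11,0.04]
    - [0,0,0]
  twist: [0,0,0,0,0,0,0]

```text
time_s: 15.38
position: [0.5454, 0.1109, 0.3135]
ee_rot: [[0.963, -0.268, 0.024], [-0.268, -0.963, -0.003], [0.024, -0.004, -1.0]]
ft_force: [-0.8, 0.2, -1.9]
grip_width: 0.239
```

```bash
python3 - <<'E'
from h import *
plan(-.09)
for n in ['scene','top']:
    p,d=eyes.snapshot(n)
    u=(210,150,290,220) if n=='top' else (190,200,290,290)
    save('s9'+n,cv2.resize(p[u[1]:u[3],u[0]:u[2]],None,fx=6,fy=6,interpolation=cv2.INTER_CUBIC))
E
```

```text
t 15.375 pos [0.5454 0.1109 0.3135] yaw -15.547044036665396 toolz [ 0.0243 -0.0028 -0.9997] w 0.23858518174368903 F [-0.7776  0.1684 -1.8689] T [-0.0734 -0.0581  0.01  ] q [ 0.2134  0.5843 -0.6618  1.8425  0.4813  0.8552 -0.9563]
nose [0.6029 0.2976 0.0906] err along,y,z (mm) [52.1598 -0.1621  0.3568] axis in reel [0.9999 0.0012 0.0162]
units [-0.0028 -0.7077  0.2683]
```

View pics/s9scene.png

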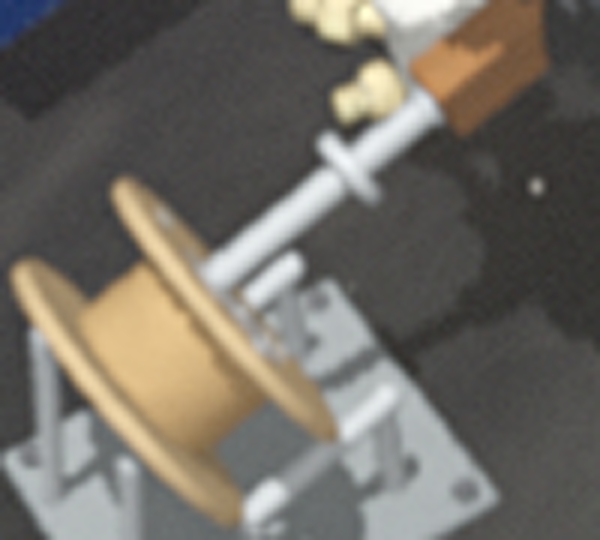

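Emit:
arm_command:
  slide:
    - [0,-0.11,0.04]
    - [0,-0.11,0.04]
    - [0,-0.11,0.04]
    - [0,-0.11,0.04]
    - [0,-0.11,0.04]
    - [0,-0.11,0.04]
    - [0,-0.11,0.04]
    - [0,0,0]
  twist: [0,0,0,0,0,0,0,0]

```text
time_s: 16.48
position: [0.5568, 0.15, 0.2987]
ee_rot: [[0.963, -0.269, 0.024], [-0.269, -0.963, -0.003], [0.024, -0.004, -1.0]]
ft_force: [-0.3, -0.4, -1.2]
grip_width: 0.245
```

```bash
python3 - <<'E'
from h import *
plan(-.11)
for n in ['scene']:
    p,d=eyes.snapshot(n)
    u=(210,150,290,220) if n=='top' else (190,200,290,290)
    save('s10'+n,cv2.resize(p[u[1]:u[3],u[0]:u[2]],None,fx=6,fy=6,interpolation=cv2.INTER_CUBIC))
E
```

```text
t 16.475 pos [0.5568 0.15   0.2987] yaw -15.600407051409025 toolz [ 0.0243 -0.0031 -0.9997] w 0.24471435225447125 F [-0.2681 -0.3714 -1.1965] T [-0.0301  0.0109  0.0444] q [ 0.1276  0.6333 -0.6425  1.7988  0.5066  0.8557 -1.0284]
nose [0.6146 0.3365 0.0757] err along,y,z (mm) [95.4143 -0.5641  0.2942] axis in reel [0.9999 0.0003 0.0159]
units [-0.0115 -0.2718  0.106 ]
```

View pics/s10scene.png

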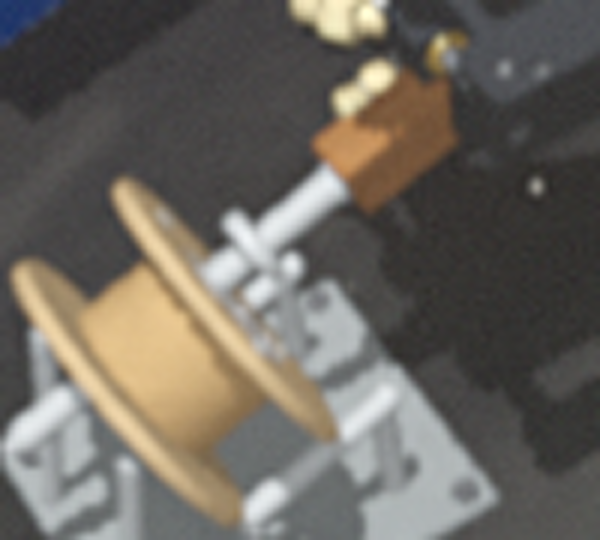

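Emit:
arm_command:
  slide:
    - [0,-0.08,0.03]
    - [0,-0.08,0.03]
    - [0,-0.03,0.01]
    - [0,0,0]
  twist: [0,0,0,0]

```text
time_s: 17.02
position: [0.5598, 0.1591, 0.2952]
ee_rot: [[0.963, -0.27, 0.025], [-0.27, -0.963, -0.004], [0.025, -0.003, -1.0]]
ft_force: [0.0, 0.1, -1.5]
grip_width: 0.246
```

Emit:
arm_command:
  slide:
    - [0,-0.03,0.01]
    - [0,0,0]
  twist: [0,0]

```text
time_s: 17.27
position: [0.5602, 0.1604, 0.2947]
ee_rot: [[0.963, -0.27, 0.024], [-0.27, -0.963, -0.004], [0.025, -0.003, -1.0]]
ft_force: [0.4, -0.8, -0.5]
grip_width: 0.245
```

```bash
python3 - <<'E'
from h import *
plan(-.109)
for n in ['scene']:
    p,d=eyes.snapshot(n)
    u=(210,150,290,220) if n=='top' else (190,200,290,290)
    save('s11'+n,cv2.resize(p[u[1]:u[3],u[0]:u[2]],None,fx=6,fy=6,interpolation=cv2.INTER_CUBIC))
E
```

```text
t 17.275 pos [0.5602 0.1604 0.2947] yaw -15.660882733376024 toolz [ 0.0245 -0.0038 -0.9997] w 0.24482221720387715 F [ 0.4313 -0.7837 -0.5411] T [-0.018   0.048   0.0662] q [ 0.1047  0.6472 -0.6368  1.7851  0.5132  0.8569 -1.047 ]
nose [0.6182 0.3468 0.0715] err along,y,z (mm) [107.0393  -1.18     0.0948] axis in reel [ 0.9999 -0.0008  0.0153]
units [-0.0237 -0.0363  0.0147]
```

View pics/s11scene.png

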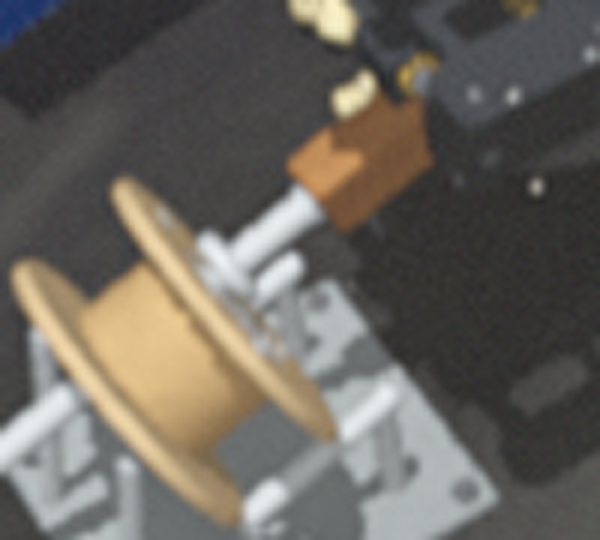

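Emit:
arm_command:
  slide:
    - [-0.01,-0.035,0.013]
    - [0,0,0]
  twist: [0,0]

```text
time_s: 17.58
position: [0.5602, 0.1622, 0.294]
ee_rot: [[0.963, -0.27, 0.025], [-0.27, -0.963, -0.004], [0.025, -0.003, -1.0]]
ft_force: [0.6, -0.2, -0.6]
grip_width: 0.246
```

Emit:
arm_command:
  slide:
    - [-0.01,-0.035,0.013]
    - [0,0,0]
  twist: [0,0]

```text
time_s: 17.82
position: [0.5603, 0.1639, 0.2933]
ee_rot: [[0.962, -0.27, 0.024], [-0.27, -0.963, -0.004], [0.025, -0.002, -1.0]]
ft_force: [-0.0, -1.4, 0.2]
grip_width: 0.245
```

Emit:
arm_command:
  slide:
    - [-0.01,-0.035,0.013]
    - [0,0,0]
  twist: [0,0]

```text
time_s: 18.08
position: [0.5602, 0.1642, 0.2925]
ee_rot: [[0.962, -0.272, 0.023], [-0.272, -0.962, -0.008], [0.024, 0.001, -1.0]]
ft_force: [-0.3, 0.4, -0.7]
grip_width: 0.244
```

```bash
python3 - <<'E'
from h import *
plan(-.109)
for n in ['scene','top']:
    p,d=eyes.snapshot(n)
    u=(210,150,290,220) if n=='top' else (190,200,290,290)
    save('s12'+n,cv2.resize(p[u[1]:u[3],u[0]:u[2]],None,fx=6,fy=6,interpolation=cv2.INTER_CUBIC))
E
```

```text
t 18.075 pos [0.5602 0.1642 0.2925] yaw -15.762825275680953 toolz [ 0.0232 -0.0077 -0.9997] w 0.24365324148288217 F [-0.2827  0.3673 -0.7268] T [0.0962 0.1042 0.1215] q [ 0.0939  0.6515 -0.6325  1.7825  0.517   0.8582 -1.0578]
nose [0.6182 0.3496 0.0686] err along,y,z (mm) [110.6086  -0.4864  -1.7527] axis in reel [ 0.9999 -0.0026  0.0112]
units [-0.0088  0.0182 -0.0442]
```

View pics/s12scene.png

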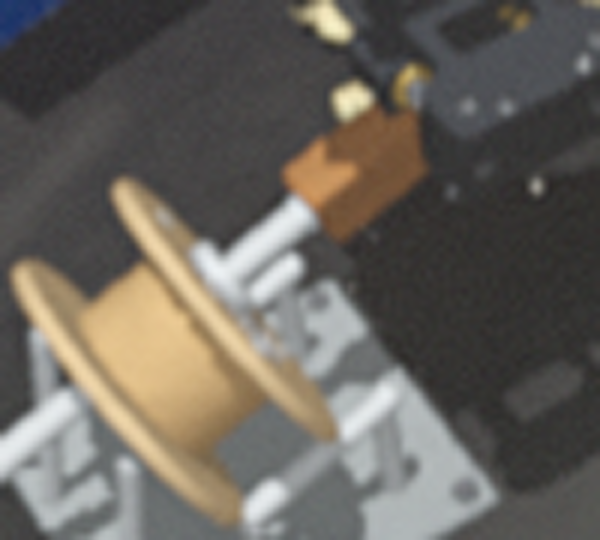

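Emit:
arm_command:
  slide:
    - [-0.05,-0.02,-0.065]
    - [-0.08,-0.015,-0.04]
    - [-0.08,-0.005,-0.015]
    - [0,0,0]
  twist: [0,0,0,0]

```text
time_s: 18.68
position: [0.5509, 0.1693, 0.2993]
ee_rot: [[0.962, -0.273, 0.026], [-0.273, -0.962, -0.007], [0.027, -0.0, -1.0]]
ft_force: [-1.1, -1.6, 0.2]
grip_width: 0.247
```

```bash
python3 - <<'E'
from h import *
plan(-.109)
o,R=st(); print(R.T@xr,R.T@yr,R.T@zr)
for n in ['scene','top']:
    p,d=eyes.snapshot(n)
    u=(210,150,290,220) if n=='top' else (190,200,290,290)
    save('s13'+n,cv2.resize(p[u[1]:u[3],u[0]:u[2]],None,fx=6,fy=6,interpolation=cv2.INTER_CUBIC))
# bars from w1 cloud
P=np.load('w1P.npy');z=np.load('w1.npz');col=z['p'].astype(int)
ctr=mouth+.025*xr; q=P-ctr; X=np.array([xr[0],xr[1],0]);X/=np.linalg.norm(X)
a=q@X;b=q@yr;h=P[...,2]
m=(abs(a)<.1)&(abs(b)<.08)&(h>.015)&(col.min(2)>150)&(col.max(2)-col.min(2)<30)&(a<-.03)&(h<.1)
m&=~((abs(q@xr+.025)<.006)&(np.hypot(q@yr,q@zr)<.06))
for s in (-1,1):
    mm=m&(np.sign(b)==s); 
    if mm.sum(): print(s,mm.sum(),'X',np.percentile(a[mm],[1,50,99]),'lat',np.percentile(b[mm],[2,50,98]),'Z',np.percentile(h[mm],[2,50,98]),'zr',np.percentile((q@zr)[mm],[5,50,95]))
E
```

```text
t 18.675 pos [0.5509 0.1693 0.2993] yaw -15.82374762996863 toolz [ 0.0263 -0.0071 -0.9996] w 0.24719761680418942 F [-1.0694 -1.6493  0.2437] T [-0.3993 -0.0949 -0.0648] q [ 0.0897  0.6311 -0.6403  1.7998  0.5099  0.8573 -1.0708]
nose [0.6098 0.3547 0.0757] err along,y,z (mm) [110.611    9.0324   5.812 ] axis in reel [ 0.9999 -0.0044  0.0127]
units [0.1776 0.0709 0.1031]
t 18.675 pos [0.5509 0.1693 0.2993] yaw -15.82374762996863 toolz [ 0.0263 -0.0071 -0.9996] w 0.24719761680418942 F [-1.0694 -1.6493  0.2437] T [-0.3993 -0.0949 -0.0648] q [ 0.0897  0.6311 -0.6403  1.7998  0.5099  0.8573 -1.0708]
[-0.0048 -0.9395  0.3424] [-0.9996 -0.0048 -0.0273] [ 0.0273 -0.3424 -0.9392]
-1 252 X [-0.0639 -0.0552 -0.0396] lat [-0.041  -0.0363 -0.0319] Z [0.0199 0.0612 0.0651] zr [-0.0839 -0.0498 -0.048 ]
1 267 X [-0.0641 -0.0546 -0.0349] lat [0.0333 0.038  0.0433] Z [0.0237 0.0608 0.0656] zr [-0.0777 -0.0497 -0.0477]
```

View pics/s13scene.png

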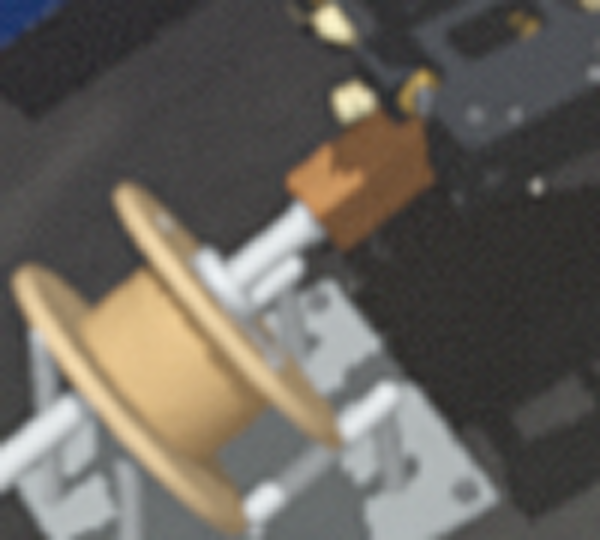

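View pics/s13top.png

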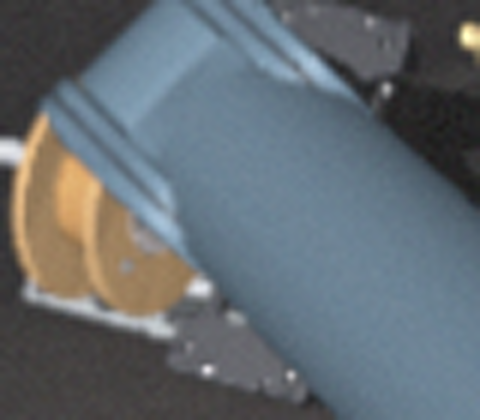

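Emit:
arm_command:
  slide:
    - [0,-0.045,-0.12]
    - [0,-0.045,-0.12]
    - [0,-0.045,-0.12]
    - [0,-0.045,-0.12]
    - [0,0,0]
  twist: [0,0,0,0,0]

```text
time_s: 19.4
position: [0.5514, 0.1788, 0.3235]
ee_rot: [[0.962, -0.271, 0.021], [-0.271, -0.963, -0.009], [0.023, 0.003, -1.0]]
ft_force: [0.4, -0.9, -2.2]
grip_width: 0.246
```

```bash
python3 - <<'E'
from h import *
plan(-.109)
o,R=st()
for n in ['scene']:
    p,d=eyes.snapshot(n)
    u=(180,180,310,300)
    save('s14'+n,cv2.resize(p[u[1]:u[3],u[0]:u[2]],None,fx=5,fy=5,interpolation=cv2.INTER_CUBIC))
    np.savez('s14.npz',p=p,d=d)
E
```

```text
t 19.4 pos [0.5514 0.1788 0.3235] yaw -15.70749028257507 toolz [ 0.0212 -0.0086 -0.9997] w 0.24574284317853054 F [ 0.426  -0.8879 -2.2132] T [-0.49    0.1087  0.0138] q [ 0.0878  0.6061 -0.6607  1.774   0.4816  0.9103 -1.0595]
nose [0.6088 0.3641 0.0993] err along,y,z (mm) [110.6863  12.6402  30.967 ] axis in reel [ 1.     -0.0011  0.0098]
units [0.2381 0.2438 0.5766]
t 19.4 pos [0.5514 0.1788 0.3235] yaw -15.70749028257507 toolz [ 0.0212 -0.0086 -0.9997] w 0.24574284317853054 F [ 0.426  -0.8879 -2.2132] T [-0.49    0.1087  0.0138] q [ 0.0878  0.6061 -0.6607  1.774   0.4816  0.9103 -1.0595]
```

View pics/s14scene.png

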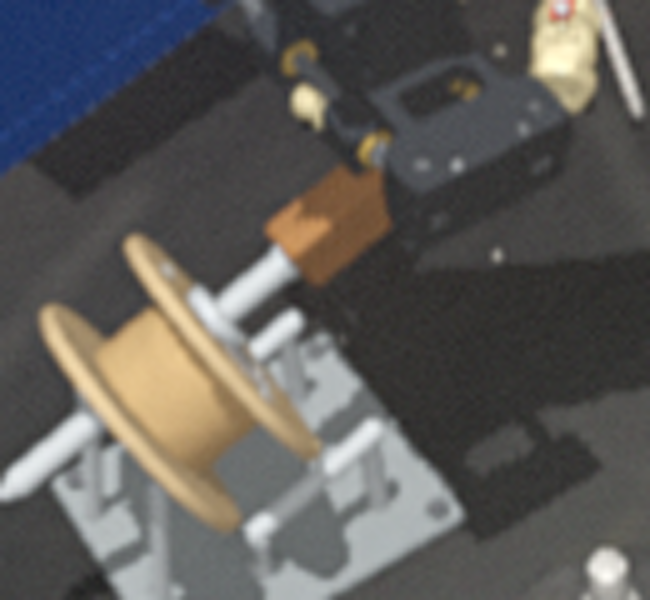

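Emit:
arm_command:
  slide:
    - [0,-0.045,-0.12]
    - [0,-0.045,-0.12]
    - [0,0,0]
    - [0,0.08,-0.03]
    - [0,0.08,-0.03]
    - [0,0,0]
  twist: [0,0,0,0,0,0]

```text
time_s: 20.2
position: [0.5501, 0.1757, 0.3393]
ee_rot: [[0.962, -0.271, 0.022], [-0.271, -0.963, -0.007], [0.023, 0.001, -1.0]]
ft_force: [0.7, -0.0, -2.0]
grip_width: 0.241
```

```bash
python3 - <<'E'
from h import *
plan(-.109)
o,R=st()
for n in ['scene']:
    p,d=eyes.snapshot(n)
    u=(180,180,310,300)
    save('s15'+n,cv2.resize(p[u[1]:u[3],u[0]:u[2]],None,fx=5,fy=5,interpolation=cv2.INTER_CUBIC))
    np.savez('s15.npz',p=p,d=d)
E
```

```text
t 20.2 pos [0.5501 0.1757 0.3393] yaw -15.710709300853356 toolz [ 0.0218 -0.0068 -0.9997] w 0.2407480311292411 F [ 0.6662 -0.0296 -2.0379] T [-0.1985  0.0362  0.0141] q [ 0.1039  0.5827 -0.6741  1.7691  0.4624  0.9336 -1.0409]
nose [0.6076 0.3614 0.1155] err along,y,z (mm) [102.4345  12.9651  45.1815] axis in reel [ 0.9999 -0.0011  0.0117]
units [0.2376 0.1869 0.8998]
t 20.2 pos [0.5501 0.1757 0.3393] yaw -15.710709300853356 toolz [ 0.0218 -0.0068 -0.9997] w 0.2407480311292411 F [ 0.6662 -0.0296 -2.0379] T [-0.1985  0.0362  0.0141] q [ 0.1039  0.5827 -0.6741  1.7691  0.4624  0.9336 -1.0409]
```

View pics/s15scene.png

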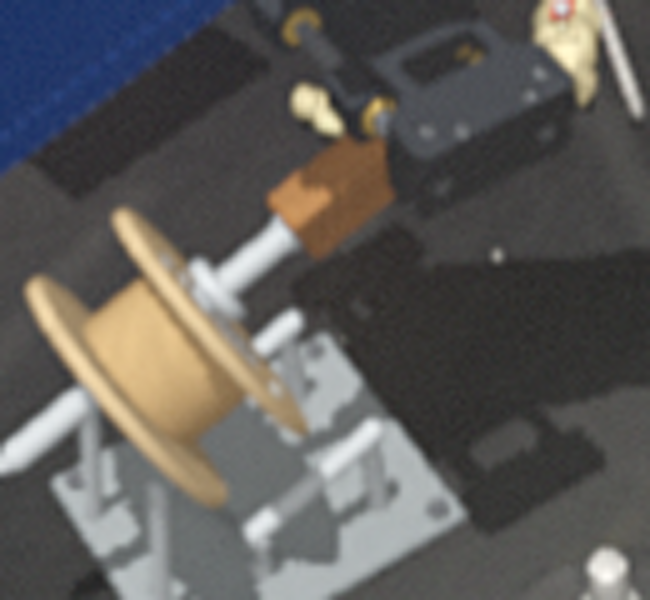

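Emit:
arm_command:
  slide:
    - [0.02,0.04,0.11]
    - [0.02,0.04,0.11]
    - [0.01,0.04,0.11]
    - [0,0.04,0.11]
    - [0,0.04,0.11]
    - [0,0.04,0.11]
    - [0,0,0]
  twist: [0,0,0,0,0,0,0]

```text
time_s: 21.12
position: [0.55, 0.163, 0.3036]
ee_rot: [[0.963, -0.27, 0.021], [-0.27, -0.963, -0.006], [0.022, -0.0, -1.0]]
ft_force: [0.3, 0.1, -0.7]
grip_width: 0.244
```

```bash
cat >> h.py <<'E'
C0=mouth+.025*xr
def rodpos():
    o,R=st(); ax=R@np.array([0,-np.cos(TH),np.sin(TH)]); n=np.array(o['position'])+R@sp_tool(.185)
    q=n-C0; k=(q@xr)/(ax@xr); m=q-k*ax
    print('ROD at reel midplane y,z mm:',1e3*(m@yr),1e3*(m@zr),' gap mm: %.1f'%(109+25-1e3*(q@xr)-25),'axis',[ax@k for k in (xr,yr,zr)])
def shot(tag,u=(180,180,310,300),n='scene',f=5):
    p,d=eyes.snapshot(n); save(tag,cv2.resize(p[u[1]:u[3],u[0]:u[2]],None,fx=f,fy=f,interpolation=cv2.INTER_CUBIC)); return p,d
E
python3 - <<'E'
from h import *
rodpos(); shot('s16')
E
```

```text
t 21.125 pos [0.55   0.163  0.3036] yaw -15.688942767178418 toolz [ 0.0214 -0.0057 -0.9998] w 0.2439584089992496 F [ 0.2734  0.1473 -0.7326] T [-0.0506 -0.0057  0.0044] q [ 0.1063  0.6231 -0.6469  1.8026  0.5002  0.8653 -1.0519]
ROD at reel midplane y,z mm: -0.568456752496786 11.564162731759856  gap mm: 30.8 axis [np.float64(0.9999202255925677), np.float64(-0.0005477206895883047), np.float64(0.012619130435749859)]
```

View pics/s16.png

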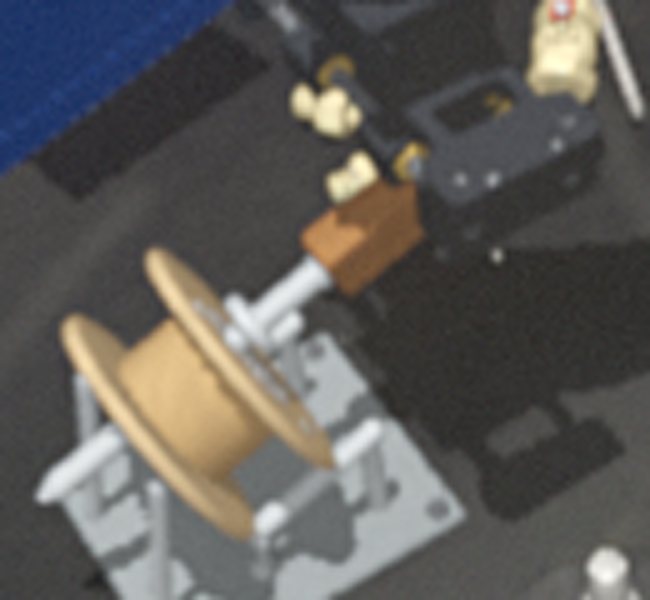

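Emit:
arm_command:
  slide:
    - [0.12,0.01,0.03]
    - [0.09,0.03,0.08]
    - [0.03,0.04,0.11]
    - [0,0,0]
  twist: [0,0,0,0]

```text
time_s: 21.68
position: [0.5615, 0.1562, 0.293]
ee_rot: [[0.963, -0.269, 0.022], [-0.269, -0.963, -0.004], [0.023, -0.002, -1.0]]
ft_force: [-0.7, 1.4, -1.0]
grip_width: 0.245
```

```bash
sed -i "s/109+25-1e3\*(q@xr)-25/85.5-1e3*(q@xr)/" h.py; python3 - <<'E'
from h import *
rodpos()
E
```

```text
t 21.675 pos [0.5615 0.1562 0.293 ] yaw -15.631163138605666 toolz [ 0.0223 -0.0044 -0.9997] w 0.24509184003913187 F [-0.6598  1.3592 -0.9763] T [0.0703 0.212  0.0344] q [ 0.1108  0.65   -0.6351  1.7847  0.5136  0.8565 -1.0392]
ROD at reel midplane y,z mm: -13.494604227402988 0.707244052183491  gap mm: 6.5 axis [np.float64(0.9999007851382471), np.float64(0.000280213291908471), np.float64(0.014083371770557074)]
```

Emit:
arm_command:
  slide:
    - [-0.06,0.045,0.12]
    - [-0.09,0.03,0.08]
    - [-0.12,0.01,0.03]
    - [0,0,0]
  twist: [0,0,0,0]

```text
time_s: 22.18
position: [0.5509, 0.1552, 0.2831]
ee_rot: [[0.961, -0.274, 0.034], [-0.274, -0.962, -0.001], [0.034, -0.008, -0.999]]
ft_force: [1.3, 0.8, -0.2]
grip_width: 0.244
```

```bash
python3 - <<'E'
from h import *
rodpos(); shot('s17')
o,R=st(); z=np.array([0,0,1.]); print(R.T@xr,R.T@zr, R.T@np.array([xr[0],xr[1],0])/np.hypot(xr[0],xr[1]))
E
```

```text
t 22.175 pos [0.5509 0.1552 0.2831] yaw -15.92857330350676 toolz [ 0.0345 -0.0015 -0.9994] w 0.2443377351944115 F [ 1.3107  0.84   -0.1784] T [ 0.2392 -0.3377 -0.1023] q [ 0.1057  0.645  -0.6259  1.8228  0.5294  0.8115 -1.0669]
ROD at reel midplane y,z mm: -6.343605147471748 -8.722521707609777  gap mm: 6.0 axis [np.float64(0.9997578782495246), np.float64(-0.007997214403921205), np.float64(0.020499498525235693)]
t 22.225 pos [0.5506 0.1552 0.283 ] yaw -15.905035463345508 toolz [ 0.0335 -0.0016 -0.9994] w 0.2449817161360632 F [2.422  0.3321 1.3727] T [ 0.2314 -0.7447 -0.2133] q [ 0.1057  0.6452 -0.6261  1.823   0.529   0.8121 -1.0665]
[-0.008  -0.937   0.3492] [ 0.0318 -0.3492 -0.9365] [ 0.0034 -1.      0.0078]
```

View pics/s17.png

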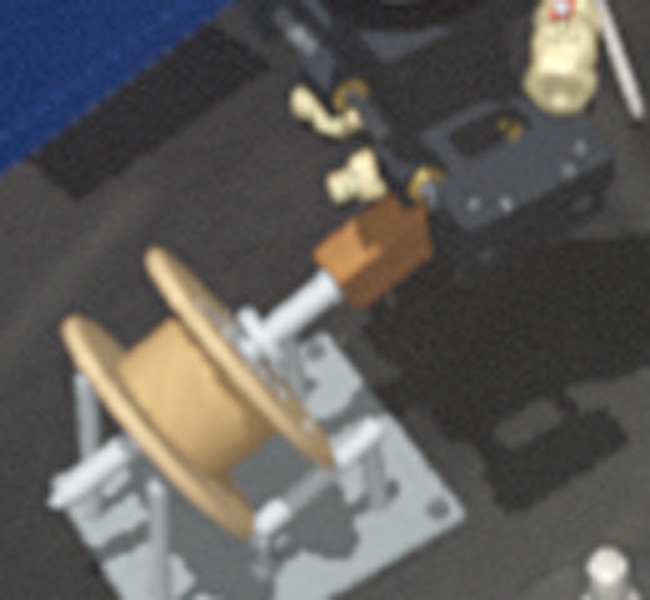

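Emit:
arm_command:
  slide:
    - [0.03,0,0]
    - [0,0.015,0.06]
    - [0,0.015,0.06]
    - [0,0.015,0.06]
    - [0,0,0]
  twist: [0,0,0,0,0]
  newtons: 6

```text
time_s: 22.85
position: [0.5507, 0.1519, 0.2724]
ee_rot: [[0.961, -0.273, 0.03], [-0.273, -0.962, -0.004], [0.03, -0.005, -1.0]]
ft_force: [0.5, -0.5, 1.0]
grip_width: 0.251
```

```bash
cat >> h.py <<'E'
def spindle_axis(p,d,zmin=.05):
    """handle+rod between reel and gripper in scene: pitch from handle orange top edge + rod"""
    C=cam('scene'); o=bot.observe();R=np.array(o['ee_rot']);g=np.array(o['position'])+.147*R[:,2]; fwd=-R[:,1]; fwd=fwd-fwd[2]*np.array([0,0,1]); fwd/=np.linalg.norm(fwd); lat=np.cross([0,0,1],fwd)
    vv,uu=np.mgrid[0:400,0:640]
    P=at_depth(C,np.stack([uu.ravel(),vv.ravel()],1),d.ravel()); col=p.reshape(-1,3).astype(int)
    q=P-g; t=q@fwd; s=q@lat
    grey=(d.ravel()>0)&(t>.054)&(t<.25)&(abs(s)<.012)&(abs(q[:,2])<.12)&(col.min(1)>110)&(col.max(1)-col.min(1)<40)
    print('grey n',grey.sum())
    T=t[grey];Z=P[grey][:,2];S=s[grey]
    for a in np.arange(.05,.25,.01):
        k=(T>=a)&(T<a+.01)
        if k.sum()>2: print('%.3f n%d z %.4f..%.4f s %.4f'%(a+.005,k.sum(),np.median(Z[k]),Z[k].max(),np.median(S[k])))
E
python3 - <<'E'
from h import *
rodpos(); p,d=shot('s18'); np.savez('s18.npz',p=p,d=d); spindle_axis(p,d)
E
```

```text
t 22.85 pos [0.5507 0.1519 0.2724] yaw -15.87426144257467 toolz [ 0.0304 -0.0035 -0.9995] w 0.2510698947437362 F [ 0.5064 -0.4819  0.9571] T [-0.0442 -0.2904 -0.0663] q [ 0.1038  0.6596 -0.6162  1.8287  0.5408  0.797  -1.0706]
ROD at reel midplane y,z mm: -6.267707082870274 -20.522504145878603  gap mm: 5.8 axis [np.float64(0.9998309566068628), np.float64(-0.006112169753859087), np.float64(0.017340691782788853)]
grey n 417
0.055 n29 z 0.1071..0.1172 s 0.0015
0.065 n41 z 0.1027..0.1101 s 0.0005
0.075 n32 z 0.1034..0.1090 s 0.0006
0.085 n32 z 0.1013..0.1054 s 0.0008
0.095 n60 z 0.1022..0.1127 s 0.0026
0.105 n18 z 0.1066..0.1248 s 0.0028
0.115 n8 z 0.1401..0.1475 s 0.0073
0.155 n11 z 0.0110..0.0867 s -0.0033
0.165 n43 z 0.0823..0.0905 s -0.0012
0.175 n66 z 0.0098..0.0854 s 0.0005
0.185 n54 z 0.0732..0.0843 s 0.0003
0.195 n23 z 0.0780..0.0837 s -0.0014
```

View pics/s18.png

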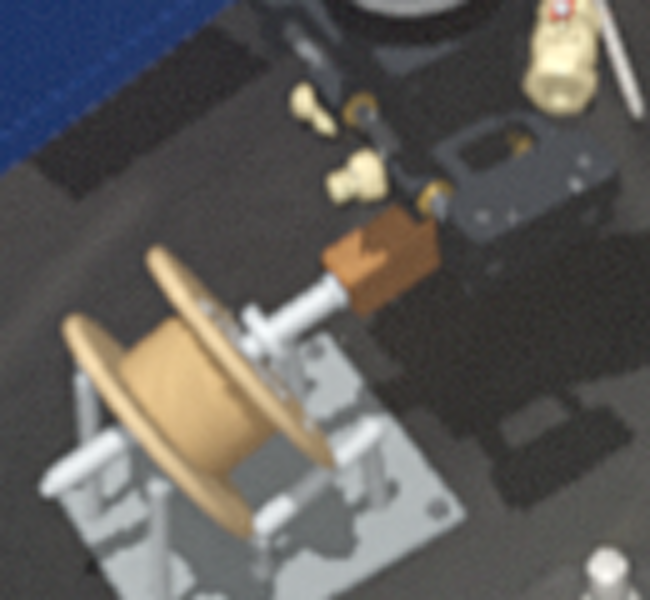

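Emit:
arm_command:
  slide:
    - [0,0.035,0.07]
    - [0,0.035,0.07]
    - [0,0.035,0.07]
    - [0,0,0]
  twist: [0,0,0,0]

```text
time_s: 23.4
position: [0.5495, 0.1463, 0.2613]
ee_rot: [[0.961, -0.274, 0.03], [-0.274, -0.962, -0.004], [0.03, -0.004, -1.0]]
ft_force: [0.0, -2.0, 0.9]
grip_width: 0.253
```

```bash
python3 - <<'E'
from h import *
rodpos(); p,d=shot('s19'); np.savez('s19.npz',p=p,d=d); spindle_axis(p,d)
E
```

```text
t 23.4 pos [0.5495 0.1463 0.2613] yaw -15.888895187546163 toolz [ 0.0303 -0.004  -0.9995] w 0.25312159879215146 F [ 0.0224 -1.988   0.8725] T [-0.1801 -0.2177 -0.1366] q [ 0.1056  0.6716 -0.6054  1.8402  0.5544  0.7747 -1.0745]
ROD at reel midplane y,z mm: -6.710037856083505 -32.98654648047712  gap mm: 7.5 axis [np.float64(0.9998384639681968), np.float64(-0.006375975945886625), np.float64(0.016804549992597062)]
grey n 444
0.055 n32 z 0.1028..0.1148 s 0.0026
0.065 n37 z 0.1006..0.1077 s 0.0003
0.075 n35 z 0.0989..0.1057 s -0.0001
0.085 n24 z 0.1007..0.1057 s 0.0015
0.095 n54 z 0.1057..0.1144 s 0.0028
0.105 n5 z 0.0088..0.1031 s 0.0089
0.155 n41 z 0.0097..0.0980 s 0.0017
0.165 n42 z 0.0910..0.0980 s 0.0001
0.175 n57 z 0.0852..0.0963 s 0.0010
0.185 n62 z 0.0107..0.0956 s 0.0009
0.195 n48 z 0.0869..0.0955 s -0.0000
0.205 n5 z 0.0872..0.0879 s -0.0034
```

View pics/s19.png

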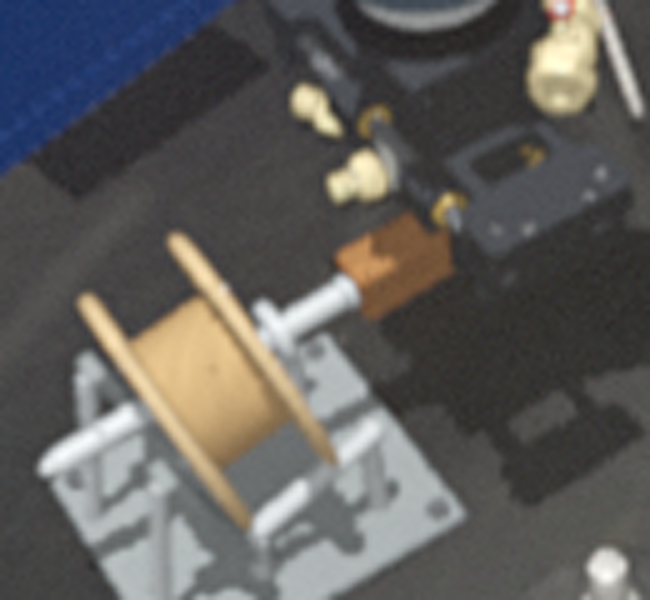

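Emit:
arm_command:
  slide:
    - [0,0.03,0.07]
    - [0,0.03,0.07]
    - [0,0.03,0.07]
    - [0,0.02,0.06]
    - [0,0,0]
  twist: [0,0,0,0,0]

```text
time_s: 24.08
position: [0.5483, 0.1408, 0.2469]
ee_rot: [[0.961, -0.273, 0.031], [-0.273, -0.962, -0.004], [0.03, -0.005, -1.0]]
ft_force: [-0.1, 0.1, -0.3]
grip_width: 0.248
```

```bash
python3 - <<'E'
from h import *
rodpos(); p,d=shot('s20'); np.savez('s20.npz',p=p,d=d); spindle_axis(p,d)
E
```

```text
t 24.075 pos [0.5483 0.1408 0.2469] yaw -15.87704675422634 toolz [ 0.0305 -0.0036 -0.9995] w 0.24829626518737327 F [-0.0842  0.0932 -0.2724] T [-0.0901 -0.2434 -0.1674] q [ 0.1047  0.689  -0.5911  1.8519  0.5723  0.7461 -1.0816]
ROD at reel midplane y,z mm: -7.143489384039257 -48.26856090025738  gap mm: 7.7 axis [np.float64(0.9998306880643407), np.float64(-0.006197417038406927), np.float64(0.01732591200597905)]
grey n 469
0.055 n38 z 0.0941..0.1078 s 0.0031
0.065 n39 z 0.0940..0.1007 s 0.0016
0.075 n29 z 0.0970..0.1033 s 0.0012
0.085 n24 z 0.1015..0.1109 s 0.0024
0.095 n16 z 0.0105..0.1113 s 0.0024
0.105 n5 z 0.0070..0.0513 s 0.0090
0.115 n3 z 0.0072..0.0079 s 0.0090
0.125 n4 z 0.0079..0.0087 s -0.0045
0.155 n71 z 0.1033..0.1504 s 0.0018
0.165 n59 z 0.0118..0.1081 s 0.0003
0.175 n41 z 0.1022..0.1102 s -0.0004
0.185 n61 z 0.0098..0.1098 s 0.0016
0.195 n69 z 0.0096..0.1097 s -0.0002
0.205 n9 z 0.1040..0.1063 s 0.0002
```

View pics/s20.png

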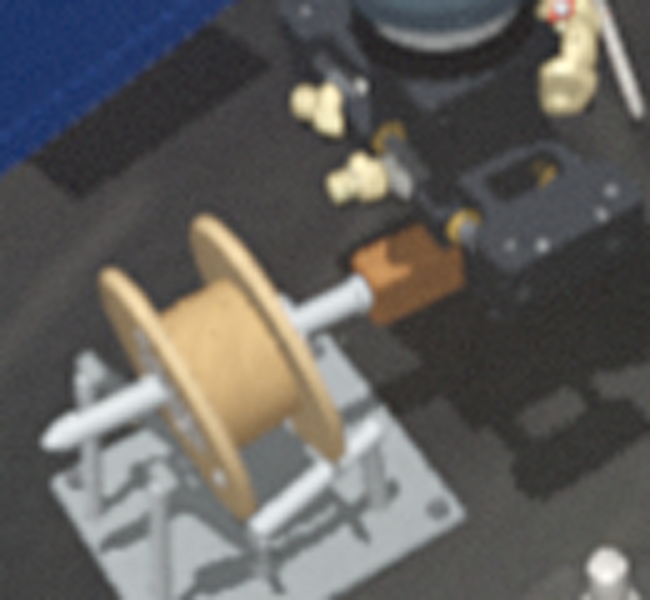

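Emit:
arm_command:
  slide:
    - [0,0,0]
    - [0,0,0]
    - [0.09,0,-0.09]
    - [0.03,0,-0.12]
    - [-0.03,0,-0.12]
    - [-0.09,0,-0.09]
    - [-0.12,0,-0.03]
    - [0,0,0]
  twist: [0,0,0,0,0,0,0,0]
  newtons: 60

```text
time_s: 25.12
position: [0.5402, 0.1432, 0.2707]
ee_rot: [[0.962, -0.272, 0.028], [-0.272, -0.962, -0.004], [0.028, -0.004, -1.0]]
ft_force: [0.4, 0.0, -2.2]
grip_width: 0.24
```

```bash
python3 - <<'E'
from h import *
rodpos(); p,d=shot('s21'); np.savez('s21.npz',p=p,d=d); spindle_axis(p,d)
E
```

```text
t 25.125 pos [0.5402 0.1432 0.2707] yaw -15.767227339977369 toolz [ 0.0282 -0.004  -0.9996] w 0.24028156719491725 F [ 0.374   0.0475 -2.1728] T [-0.2432 -0.0475 -0.019 ] q [ 0.1198  0.6461 -0.6185  1.8607  0.5415  0.7805 -1.0666]
ROD at reel midplane y,z mm: 1.9477633588606733 -26.035510090397903  gap mm: 15.9 axis [np.float64(0.9998616530152659), np.float64(-0.003730724909266736), np.float64(0.016209766229999756)]
grey n 483
0.055 n37 z 0.1201..0.1285 s 0.0044
0.065 n44 z 0.1148..0.1243 s 0.0039
0.075 n29 z 0.1215..0.1240 s 0.0027
0.085 n21 z 0.1216..0.1303 s 0.0038
0.095 n15 z 0.1302..0.1347 s 0.0048
0.105 n3 z 0.0086..0.0098 s -0.0015
0.125 n4 z 0.0080..0.0107 s 0.0036
0.155 n95 z 0.1083..0.1491 s 0.0026
0.165 n60 z 0.0097..0.1297 s 0.0018
0.175 n41 z 0.1245..0.1310 s 0.0021
0.185 n57 z 0.0098..0.1298 s 0.0011
0.195 n67 z 0.0091..0.1303 s 0.0017
0.205 n8 z 0.1251..0.1283 s 0.0005
```

View pics/s21.png

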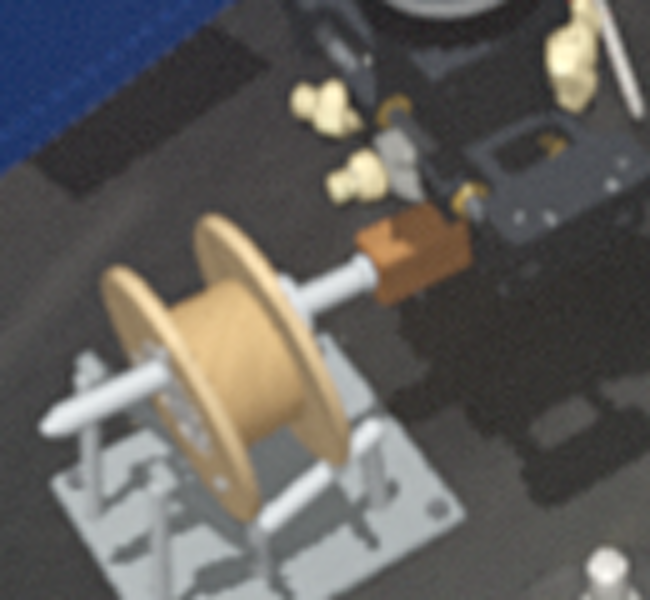

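Emit:
arm_command:
  slide:
    - [0,0.05,-0.15]
    - [0,0.05,-0.2]
    - [0,0.05,-0.25]
    - [0,0,-0.3]
    - [0,0,-0.3]
    - [0,0,-0.3]
    - [0,0,-0.3]
    - [0,0,-0.2]
    - [0,0,0]
    - [0,0,0]
  twist: [0,0,0,0,0,0,0,0,0,0]

```text
time_s: 26.42
position: [0.5351, 0.1355, 0.3781]
ee_rot: [[0.962, -0.272, 0.029], [-0.272, -0.962, -0.005], [0.029, -0.003, -1.0]]
ft_force: [-0.3, -0.3, -2.5]
grip_width: 0.249
```

```bash
python3 - <<'E'
from h import *
st(); p,d=shot('s22',u=(170,150,330,300),f=4); np.savez('s22.npz',p=p,d=d); spindle_axis(p,d)
E
```

```text
t 26.425 pos [0.5351 0.1355 0.3781] yaw -15.771346962133133 toolz [ 0.0285 -0.005  -0.9996] w 0.24920029272668842 F [-0.2904 -0.2911 -2.5353] T [-0.2612  0.0695  0.0384] q [ 0.2109  0.4928 -0.7143  1.8058  0.4071  0.9658 -0.9492]
grey n 361
0.055 n24 z 0.2292..0.2324 s 0.0045
0.065 n30 z 0.2277..0.2306 s 0.0039
0.075 n29 z 0.2282..0.2315 s 0.0041
0.085 n24 z 0.2281..0.2395 s 0.0030
0.095 n9 z 0.2364..0.2405 s 0.0050
0.155 n101 z 0.2263..0.2508 s 0.0028
0.165 n30 z 0.2320..0.2350 s 0.0019
0.175 n34 z 0.2334..0.2359 s 0.0015
0.185 n38 z 0.2337..0.2361 s 0.0027
0.195 n35 z 0.2340..0.2370 s 0.0015
0.205 n7 z 0.2321..0.2332 s -0.0018
```

View pics/s22.png

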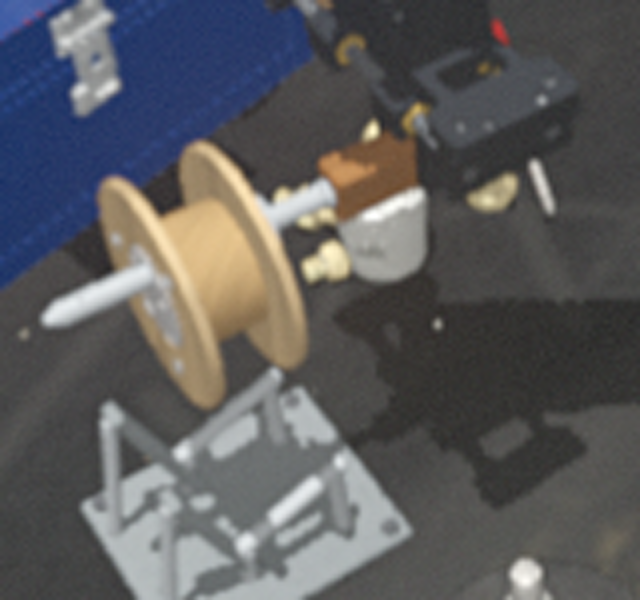

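```bash
python3 - <<'E'
from h import *
from scipy.optimize import minimize
np.set_printoptions(precision=4,suppress=True)
for n in ['top','scene']:
    z=np.load(f'cl_{n}.npz');P,col=z['P'],z['col']
    br=col.min(1); sat=col.max(1)-col.min(1)
    m=(abs(P[:,0]-.573)<.12)&(abs(P[:,1]+.30)<.12)&(br>100)&(sat<45)&(P[:,2]<.014)&(P[:,2]>.003)
    # exclude outliers: robust rectangle fit via density hist on distance
    Q=P[m][:,:2]; 
    # largest connected in grid
    g=np.zeros((300,300),np.uint8); ij=np.round((Q-[.453,-.42])/.001).astype(int); ok=((ij>=0)&(ij<300)).all(1); g[ij[ok,1],ij[ok,0]]=255
    g=cv2.morphologyEx(g,cv2.MORPH_CLOSE,np.ones((9,9),np.uint8)); g=cv2.morphologyEx(g,cv2.MORPH_OPEN,np.ones((15,15),np.uint8))
    c,_=cv2.findContours(g,cv2.RETR_EXTERNAL,cv2.CHAIN_APPROX_NONE);k=max(c,key=cv2.contourArea);r=cv2.minAreaRect(k)
    print(n,'base',np.array(r[0])*.001+[.453,-.42],r[1],r[2])
    m=(abs(P[:,0]-.573)<.1)&(abs(P[:,1]+.30)<.1)&(br>70)&(sat<50)&(P[:,2]>.03)&(P[:,2]<.125)
    Q=P[m]; ax=np.array([np.cos(np.radians(73)),np.sin(np.radians(73))]); l=np.array([-ax[1],ax[0]])
    t=(Q[:,:2]-[.571,-.3066])@ax; s=(Q[:,:2]-[.571,-.3066])@l
    for a,b in ((-.1,0),(0,.1)):
        k=(t>a)&(t<b); print('  cheek',k.sum(),'t',np.percentile(t[k],[5,50,95]),'s',np.percentile(s[k],[2,50,98]),'zmax',Q[k][:,2].max())
E
```

```text
top base [ 0.5714 -0.3045] (149.17803955078125, 110.93514251708984) 73.03385162353516
  cheek 85 t [-0.0506 -0.0448 -0.0427] s [-0.0254  0.0002  0.0266] zmax 0.1151186230713912
  cheek 73 t [0.0475 0.0519 0.0548] s [-0.0265 -0.0008  0.026 ] zmax 0.12096293606531194
scene base [ 0.5694 -0.3043] (150.970703125, 110.77737426757812) 73.0091781616211
  cheek 204 t [-0.0521 -0.046  -0.043 ] s [-0.0207  0.0021  0.0264] zmax 0.11547579280036746
  cheek 206 t [0.0484 0.0543 0.0565] s [-0.0216  0.0031  0.0261] zmax 0.11449789017838108
```

Emit:
arm_command:
  slide:
    - [0.04,0.15,0]
    - [0.08,0.3,0]
    - [0.12,0.45,0]
    - [0.16,0.6,0]
    - [0.16,0.6,0]
    - [0.16,0.6,0]
    - [0.16,0.6,0]
    - [0.16,0.6,0]
    - [0.16,0.6,0]
    - [0.16,0.6,0]
  twist: [0,0,0,0,0,0,0,0,0,0]

```text
time_s: 27.72
position: [0.528, -0.1455, 0.3769]
ee_rot: [[0.961, -0.275, 0.024], [-0.275, -0.961, -0.008], [0.025, 0.001, -1.0]]
ft_force: [0.3, -0.5, -3.0]
grip_width: 0.249
```

Emit:
arm_command:
  slide:
    - [0.16,0.6,0]
    - [0.16,0.6,0]
    - [0.16,0.6,0]
    - [0.16,0.6,0]
    - [0.16,0.6,0]
    - [0.16,0.6,0]
    - [0.12,0.45,0]
    - [0.08,0.3,0]
    - [0.03,0.15,0]
    - [0,0,0]
  twist: [0,0,0,0,0,0,0,0,0,0]

```text
time_s: 28.98
position: [0.5128, -0.3994, 0.376]
ee_rot: [[0.957, -0.288, 0.018], [-0.288, -0.957, -0.012], [0.021, 0.006, -1.0]]
ft_force: [-0.4, -0.1, -2.3]
grip_width: 0.244
```

```bash
python3 - <<'E'
from h import *
st(); p,d=shot('s23',u=(300,60,460,200),f=4); np.savez('s23.npz',p=p,d=d); spindle_axis(p,d)
p,d=shot('t23',u=(340,130,500,250),n='top',f=4)
E
```

```text
t 28.975 pos [ 0.5128 -0.3994  0.376 ] yaw -16.753757072375812 toolz [ 0.018  -0.0118 -0.9998] w 0.2437106094324621 F [-0.448  -0.0807 -2.3474] T [-0.2262  0.0419 -0.0007] q [ 0.9892  0.6332 -0.5927  1.5472  0.391   1.0589  0.0076]
grey n 213
0.055 n17 z 0.2243..0.2323 s 0.0029
0.065 n5 z 0.2226..0.2263 s 0.0027
0.145 n29 z 0.2132..0.2342 s -0.0009
0.155 n91 z 0.2045..0.2386 s 0.0022
0.165 n18 z 0.2275..0.2318 s 0.0038
0.175 n15 z 0.2271..0.2321 s 0.0030
0.185 n16 z 0.2294..0.2312 s 0.0024
0.195 n18 z 0.2277..0.2311 s 0.0021
0.205 n4 z 0.2264..0.2271 s 0.0006
```

View pics/s23.png

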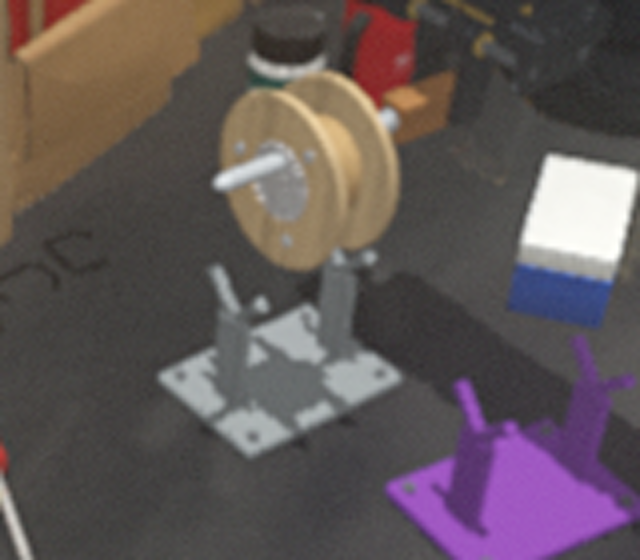

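View pics/t23.png

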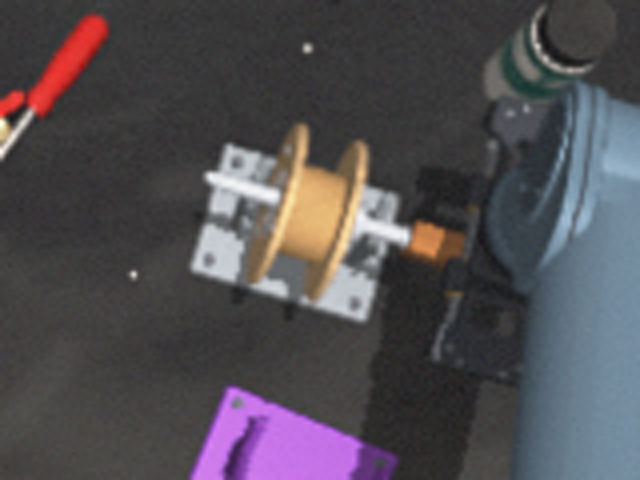

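```bash
python3 - <<'E'
from h import *
np.set_printoptions(precision=3,suppress=True)
for n in ['top','scene']:
    z=np.load(f'cl_{n}.npz');P=z['P']
    m=(P[:,2]>.04)&(P[:,2]<.3)&(P[:,0]>.6)&(P[:,0]<.8)&(P[:,1]<-.42)&(P[:,1]>-.60)
    Q=P[m]
    for a in np.arange(.04,.28,.03):
        k=(Q[:,2]>a)&(Q[:,2]<a+.03)
        if k.sum()>3: print(n,'%.2f'%a,k.sum(),np.percentile(Q[k][:,0],[1,50,99]),np.percentile(Q[k][:,1],[1,50,99]))
z=np.load('s23.npz');p,d=z['p'],z['d'];C=cam('scene');o,R=st();pos=np.array(o['position'])
vv,uu=np.mgrid[0:400,0:640];P=at_depth(C,np.stack([uu.ravel(),vv.ravel()],1),d.ravel());col=p.reshape(-1,3).astype(int)
g=pos+.1557*R[:,2];fw=-R[:,1];lt=R[:,0];q=P-g;t=q@fw;s=q@lt
w=(d.ravel()>0)&(col[:,0]-col[:,2]>45)&(t>.05)&(t<.2)&(abs(s)<.08)&(P[:,2]>.1)
print('wood t',np.percentile(t[w],[0.5,2,50,98,99.5]))
print(np.histogram(t[w],np.arange(.05,.2,.005)))
E
```

```text
top 0.04 71 [0.669 0.681 0.719] [-0.511 -0.473 -0.465]
top 0.07 65 [0.669 0.682 0.72 ] [-0.546 -0.475 -0.466]
top 0.10 74 [0.67  0.68  0.716] [-0.536 -0.475 -0.466]
top 0.13 95 [0.67  0.684 0.722] [-0.513 -0.475 -0.467]
top 0.16 292 [0.672 0.698 0.726] [-0.523 -0.496 -0.471]
scene 0.04 140 [0.668 0.685 0.721] [-0.508 -0.474 -0.465]
scene 0.07 149 [0.669 0.685 0.723] [-0.51  -0.475 -0.466]
scene 0.10 154 [0.668 0.685 0.718] [-0.509 -0.475 -0.466]
scene 0.13 171 [0.669 0.685 0.724] [-0.518 -0.477 -0.467]
scene 0.16 212 [0.671 0.694 0.723] [-0.525 -0.488 -0.469]
t 29.075 pos [ 0.5133 -0.3983  0.3761] yaw -16.666865140555633 toolz [ 0.0183 -0.0114 -0.9998] w 0.24448314565629148 F [-0.2055 -0.1792 -2.5005] T [-0.2164  0.0471 -0.0146] q [ 0.9882  0.6328 -0.5935  1.5479  0.3907  1.0588  0.0074]
wood t [0.0516 0.0988 0.1467 0.154  0.1553]
(array([ 21,   2,   0,   0,   0,   0,   0,   0,   0,   6, 181, 285,  39,
        27,  15,   0,   0,   0,   9, 299, 343,   9,   0,   0,   0,   0,
         0,   0,   0,   0]), array([0.05 , 0.055, 0.06 , 0.065, 0.07 , 0.075, 0.08 , 0.085, 0.09 ,
       0.095, 0.1  , 0.105, 0.11 , 0.115, 0.12 , 0.125, 0.13 , 0.135,
       0.14 , 0.145, 0.15 , 0.155, 0.16 , 0.165, 0.17 , 0.175, 0.18 ,
       0.185, 0.19 , 0.195, 0.2  ]))
```

Emit:
arm_command:
  slide:
    - [0.16,0.12,0]
    - [0.16,0.12,0]
    - [0.16,0.11,0]
    - [0,0,0.2]
    - [0,0,0.3]
    - [0,0,0.3]
    - [0,0,0.3]
    - [0,0,0.2]
    - [0,0,0]
  twist: [0,0,0,0,0,0,0,0,0]

```text
time_s: 30.2
position: [0.5342, -0.4217, 0.3054]
ee_rot: [[0.959, -0.283, 0.016], [-0.283, -0.959, -0.009], [0.018, 0.004, -1.0]]
ft_force: [0.7, 0.1, -2.3]
grip_width: 0.245
```

```bash
cat >> h.py <<'E'
SC=np.array([.5705,-.3045]);SA=np.array([.2924,.9563])
def standpos(pitch_up=2.0,daz=-.3):
    o,R=st(); pos=np.array(o['position']); g=pos+R@np.array([0,0,.1557])
    f=-R[:,1]; az=np.arctan2(f[1],f[0])+np.radians(daz); u=np.array([np.cos(az),np.sin(az)])
    L=np.array([-SA[1],SA[0]])
    for nm,c in (('near',-.05),('far',.05)):
        N=SC+c*SA; k=((N-g[:2])@SA)/(u@SA); pt=g[:2]+k*u; print(nm,'lat mm',1e3*((pt-N)@L),'t',k,'axis z',g[2]+k*np.tan(np.radians(pitch_up)))
    print('stand mid at t',((SC-g[:2])@SA)/(u@SA),'az',np.degrees(az)); return R
E
python3 - <<'E'
from h import *
standpos(); p,d=shot('s24',u=(320,70,440,190),f=5); np.savez('s24.npz',p=p,d=d); spindle_axis(p,d)
p,d=shot('t24',u=(370,145,460,225),n='top',f=7); np.savez('t24.npz',p=p,d=d)
E
```

```text
t 30.2 pos [ 0.5342 -0.4217  0.3054] yaw -16.46231640333708 toolz [ 0.0161 -0.0087 -0.9998] w 0.2447419533683073 F [ 0.7076  0.0673 -2.3152] T [-0.2426  0.0365  0.0139] q [ 0.9551  0.7588 -0.5512  1.5056  0.4461  0.9854 -0.0032]
near lat mm -2.033556820007727 t 0.07327428650901682 axis z 0.15229811529585083
far lat mm -1.622655119707846 t 0.17327550319636245 axis z 0.15579023473268394
stand mid at t 0.12327489485268964 az 73.23379622786332
grey n 194
0.055 n10 z 0.1553..0.1595 s 0.0035
0.065 n7 z 0.1547..0.1562 s 0.0045
0.145 n10 z 0.1541..0.1662 s 0.0029
0.155 n97 z 0.1358..0.1703 s 0.0032
0.165 n15 z 0.1570..0.1608 s 0.0034
0.175 n20 z 0.1540..0.1612 s 0.0014
0.185 n14 z 0.1590..0.1607 s 0.0027
0.195 n11 z 0.1596..0.1612 s 0.0027
0.205 n10 z 0.1573..0.1607 s 0.0028
```

View pics/s24.png

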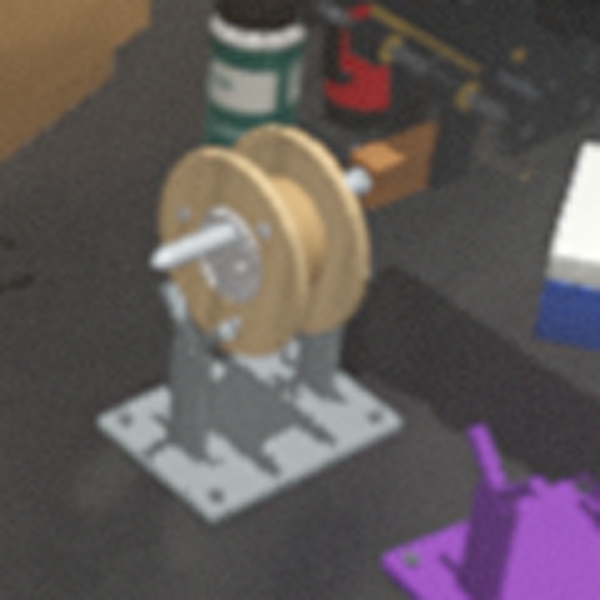

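View pics/t24.png

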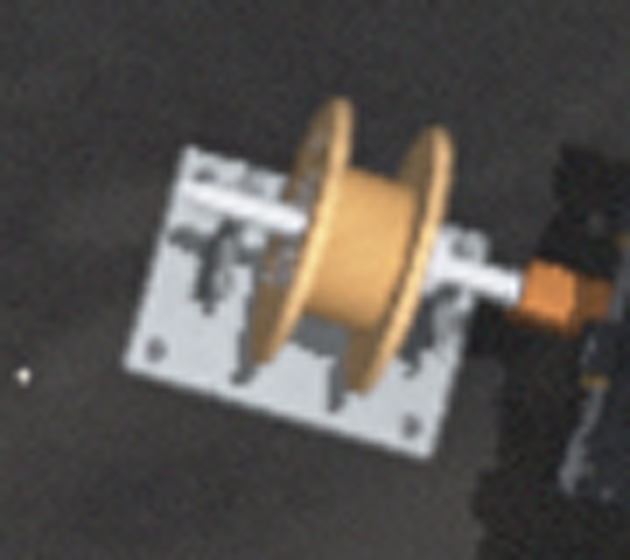

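Emit:
arm_command:
  slide:
    - [-0.03,0,0.2]
    - [0,0,0.25]
    - [0,0,0.2]
    - [0,0,0.15]
    - [0,0,0]
  twist: [0,0,0,0,0]

```text
time_s: 30.92
position: [0.534, -0.4222, 0.2646]
ee_rot: [[0.959, -0.284, 0.019], [-0.284, -0.959, -0.011], [0.021, 0.005, -1.0]]
ft_force: [-0.1, -0.9, -2.3]
grip_width: 0.242
```

```bash
python3 - <<'E'
from h import *
standpos(); p,d=shot('s25',u=(320,70,440,190),f=5); np.savez('s25.npz',p=p,d=d); spindle_axis(p,d)
E
```

```text
t 30.925 pos [ 0.534  -0.4222  0.2646] yaw -16.48439418805681 toolz [ 0.0187 -0.0107 -0.9998] w 0.24241578829255733 F [-0.1213 -0.8558 -2.3433] T [-0.3002  0.0831  0.0151] q [ 0.9431  0.8062 -0.5293  1.5256  0.4755  0.9176 -0.0242]
near lat mm -2.516674729493159 t 0.07392091532606795 axis z 0.11154185234961035
far lat mm -2.147928490693079 t 0.17392196768440876 axis z 0.11503396604794817
stand mid at t 0.12392144150523837 az 73.20964347491437
grey n 243
0.055 n12 z 0.1141..0.1162 s 0.0048
0.065 n11 z 0.1144..0.1160 s 0.0048
0.075 n7 z 0.0081..0.0125 s 0.0065
0.085 n9 z 0.0089..0.0102 s 0.0023
0.095 n6 z 0.0097..0.0106 s 0.0057
0.145 n14 z 0.1015..0.1237 s 0.0032
0.155 n74 z 0.0982..0.1280 s 0.0036
0.165 n16 z 0.1144..0.1200 s 0.0038
0.175 n30 z 0.0979..0.1205 s 0.0027
0.185 n27 z 0.0109..0.1201 s 0.0035
0.195 n31 z 0.0106..0.1217 s 0.0030
0.205 n5 z 0.1135..0.1185 s -0.0002
```

View pics/s25.png

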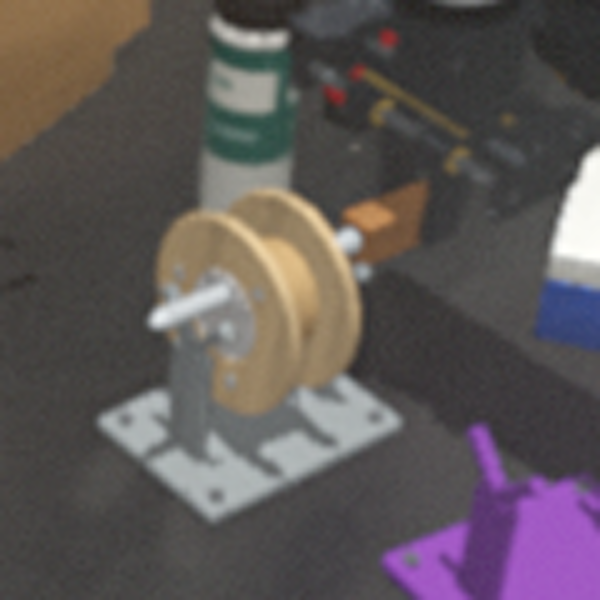

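Emit:
arm_command:
  slide:
    - [-0.04,0,0.06]
    - [0,0,0.06]
    - [0,0,0.05]
    - [0,0,0.02]
    - [0,0,0]
  twist: [0,0,0,0,0]

```text
time_s: 31.6
position: [0.5327, -0.4219, 0.2559]
ee_rot: [[0.959, -0.284, 0.021], [-0.284, -0.959, -0.012], [0.023, 0.006, -1.0]]
ft_force: [-0.0, -0.9, -2.9]
grip_width: 0.249
```

```bash
python3 - <<'E'
from h import *
standpos(); p,d=shot('s26',u=(320,70,440,190),f=5); np.savez('s26.npz',p=p,d=d); spindle_axis(p,d)
E
```

```text
t 31.6 pos [ 0.5327 -0.4219  0.2559] yaw -16.49140525854857 toolz [ 0.0207 -0.012  -0.9997] w 0.2491720517467818 F [-0.0172 -0.8775 -2.9325] T [-0.269   0.0017  0.1064] q [ 0.9419  0.8147 -0.5244  1.5333  0.4824  0.8996 -0.0292]
near lat mm -1.5700677993917753 t 0.07420293517523663 axis z 0.10283464737010366
far lat mm -1.2162710335276405 t 0.1742039335263481 axis z 0.10632675918246746
stand mid at t 0.12420343435079237 az 73.20107823347983
grey n 231
0.055 n13 z 0.1038..0.1102 s 0.0060
0.065 n10 z 0.1040..0.1065 s 0.0049
0.085 n6 z 0.0082..0.0125 s 0.0091
0.095 n3 z 0.0081..0.0084 s 0.0107
0.145 n17 z 0.0912..0.1181 s -0.0019
0.155 n72 z 0.0841..0.1191 s 0.0035
0.165 n15 z 0.1053..0.1105 s 0.0043
0.175 n26 z 0.1008..0.1128 s 0.0034
0.185 n30 z 0.0258..0.1119 s 0.0020
0.195 n31 z 0.0105..0.1096 s 0.0011
0.205 n7 z 0.1066..0.1111 s 0.0008
```

Emit:
arm_command:
  slide:
    - [-0.02,0,0.04]
    - [0,0,0]
  twist: [0,0]

```text
time_s: 31.9
position: [0.5319, -0.4217, 0.2542]
ee_rot: [[0.959, -0.284, 0.021], [-0.284, -0.959, -0.012], [0.024, 0.006, -1.0]]
ft_force: [-1.6, -0.6, -0.4]
grip_width: 0.246
```

Emit:
arm_command:
  slide:
    - [0,0,0.04]
    - [0,0,0]
  twist: [0,0]

```text
time_s: 32.15
position: [0.5322, -0.4218, 0.2534]
ee_rot: [[0.959, -0.284, 0.022], [-0.284, -0.959, -0.013], [0.024, 0.006, -1.0]]
ft_force: [-3.2, 1.8, 3.5]
grip_width: 0.243
```

Emit:
arm_command:
  slide:
    - [-0.02,0,-0.01]
    - [0,0,0]
    - [0,0,0]
    - [0,0,0]
  twist: [0,0,0,0]
  newtons: 4

```text
time_s: 32.65
position: [0.5317, -0.4216, 0.2543]
ee_rot: [[0.958, -0.284, 0.024], [-0.284, -0.959, -0.013], [0.027, 0.006, -1.0]]
ft_force: [-0.3, -0.4, 0.2]
grip_width: 0.25
```

```bash
python3 - <<'E'
from h import *
standpos(); p,d=shot('s27',u=(320,70,440,190),f=5); np.savez('s27.npz',p=p,d=d); spindle_axis(p,d)
E
```

```text
t 32.65 pos [ 0.5317 -0.4216  0.2543] yaw -16.502163573179093 toolz [ 0.0237 -0.0134 -0.9996] w 0.24984426843033833 F [-0.2881 -0.3761  0.2403] T [-0.0081  0.0184  0.0462] q [ 0.9428  0.8147 -0.5236  1.5383  0.4844  0.8916 -0.0311]
near lat mm -1.0777954085904344 t 0.07423930324269423 axis z 0.10121189733522949
far lat mm -0.7458822377566188 t 0.17424022656609278 axis z 0.10470400652756783
stand mid at t 0.12423976490439351 az 73.18854009796499
grey n 214
0.055 n12 z 0.1016..0.1090 s 0.0050
0.065 n7 z 0.1047..0.1062 s 0.0032
0.145 n9 z 0.0848..0.1097 s 0.0025
0.155 n78 z 0.0811..0.1180 s 0.0040
0.165 n13 z 0.1031..0.1080 s 0.0050
0.175 n25 z 0.1020..0.1107 s 0.0034
0.185 n31 z 0.0108..0.1109 s 0.0042
0.195 n32 z 0.0995..0.1098 s 0.0022
0.205 n4 z 0.1043..0.1051 s 0.0007
```

View pics/s27.png

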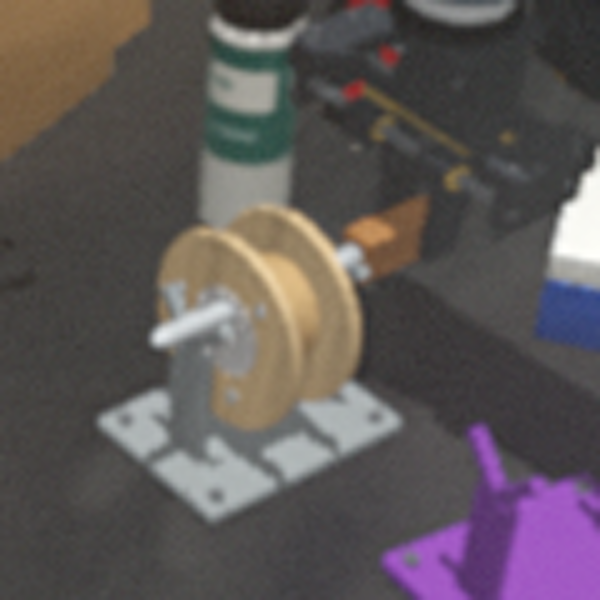

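Emit:
arm_command:
  slide:
    - [0,0,0]
    - [0,0,0]
    - [0,0,0]
    - [0,0,0]
  twist: [0,0,0,0]
  fingers: 50

```text
time_s: 33.2
position: [0.5316, -0.4215, 0.2539]
ee_rot: [[0.958, -0.284, 0.023], [-0.284, -0.959, -0.013], [0.026, 0.006, -1.0]]
ft_force: [-0.1, -0.4, -0.5]
grip_width: 0.505
```

Emit:
arm_command:
  slide:
    - [0,0,-0.2]
    - [0,0,-0.4]
    - [0,0,-0.6]
    - [0,0,-0.8]
    - [0,0.3,-0.8]
    - [0,0.6,-0.6]
    - [0,0.6,0]
    - [0,0.6,0]
    - [0,0,0]
  twist: [0,0,0,0,0,0,0,0,0]

```text
time_s: 34.33
position: [0.4977, -0.5209, 0.4447]
ee_rot: [[0.959, -0.282, 0.033], [-0.281, -0.96, -0.02], [0.037, 0.01, -0.999]]
ft_force: [-0.5, -0.3, 1.3]
grip_width: 0.5
```

```bash
python3 - <<'E'
from h import *
st(); p,d=shot('s28',u=(320,70,440,190),f=5)
C=cam('scene');vv,uu=np.mgrid[0:400,0:640];P=at_depth(C,np.stack([uu.ravel(),vv.ravel()],1),d.ravel());col=p.reshape(-1,3).astype(int)
L=np.array([-SA[1],SA[0]]);q=P[:,:2]-SC;t=q@SA;s=q@L
w=(d.ravel()>0)&(col[:,0]-col[:,2]>45)&(t>-.08)&(t<.08)&(abs(s)<.08)&(P[:,2]>.02)&(P[:,2]<.2)
print('wood t pct',np.percentile(t[w],[1,5,50,95,99]),'s',np.percentile(s[w],[2,98]),'z',np.percentile(P[w][:,2],[1,99]))
g=(d.ravel()>0)&(col.min(1)>110)&(col.max(1)-col.min(1)<40)&(abs(s)<.012)&(P[:,2]>.08)&(P[:,2]<.125)&(abs(t)<.11)
for a in np.arange(-.11,.11,.01):
    k=g&(t>=a)&(t<a+.01)
    if k.sum()>3: print('%.3f'%(a+.005),k.sum(),'z',np.median(P[k][:,2]),'s',np.median(s[k]))
p,d=shot('t28',u=(370,145,470,225),n='top',f=7)
E
```

```text
t 34.325 pos [ 0.4977 -0.5209  0.4447] yaw -16.329210743727813 toolz [ 0.0331 -0.0202 -0.9992] w 0.49997421539023185 F [-0.451  -0.3476  1.2826] T [ 0.0162 -0.007  -0.0246] q [ 1.0846  0.6888 -0.5839  1.2708  0.3751  1.2498  0.2186]
wood t pct [-0.0761 -0.0208 -0.0071  0.0296  0.0305] s [-0.0439  0.0576] z [0.0393 0.1439]
-0.065 18 z 0.10479993511266489 s 0.004646844157537492
-0.055 6 z 0.1036997732357306 s 0.0035437222343102015
0.025 35 z 0.10504248588766651 s 0.0033432302575986343
0.035 13 z 0.1027958773333244 s 0.004075212988185804
0.045 17 z 0.10256671322966426 s 0.002299062900773221
0.055 16 z 0.1026785339311394 s 0.002648219334718973
0.065 11 z 0.10260129023470177 s 0.001867170100615123
0.075 14 z 0.10229157819190532 s 0.000932414261654868
```

View pics/s28.png

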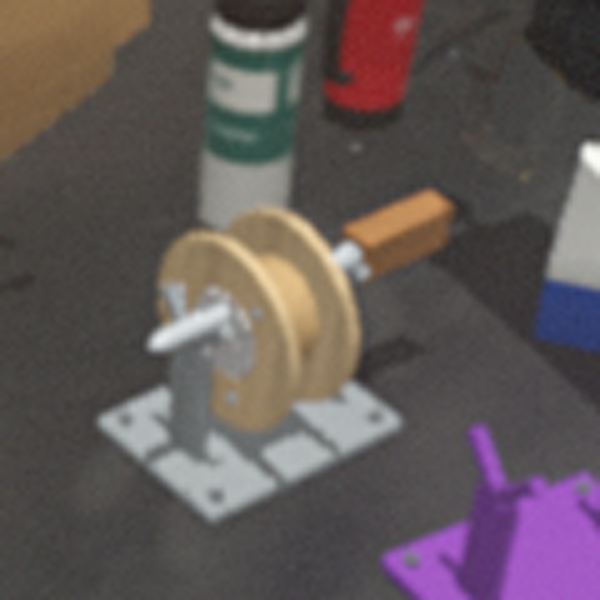

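View pics/t28.png

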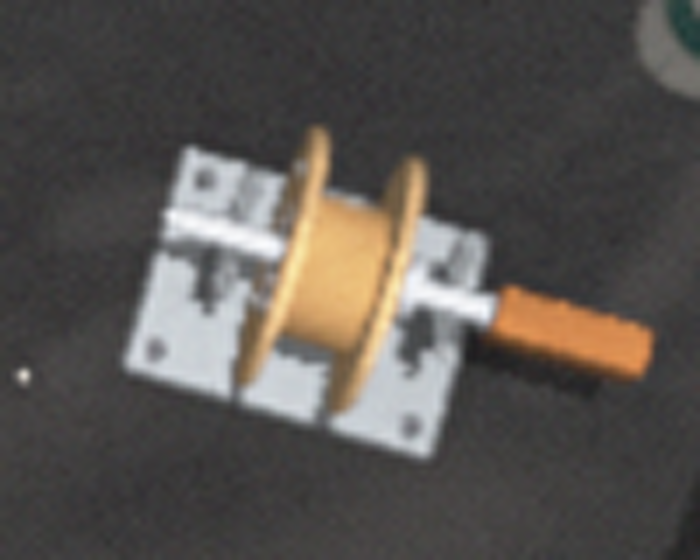

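Emit:
arm_command:
  slide:
    - [0,0,0]
    - [0,0,0]
    - [0,0,0]
    - [0,0,0]
    - [0,0,0]
    - [0,0,0]
  twist: [0,0,0,0,0,0]

```text
time_s: 35.17
position: [0.5017, -0.5137, 0.4449]
ee_rot: [[0.962, -0.272, 0.035], [-0.271, -0.962, -0.016], [0.037, 0.006, -0.999]]
ft_force: [-0.1, 0.2, 0.9]
grip_width: 0.5
```

```bash
python3 - <<'E'
from h import *
p,d=eyes.snapshot('scene'); save('s29',p)
C=cam('scene')
for q in ['tub_mid','driver_mid','glue_mid','ball_valve']:
    m=mark_of('scene',q)
    for k in m[:2]: print(q,round(k['conf'],2),np.round(k['at'],1))
E
```

```text
tub_mid 0.78 [264.9 201.9]
driver_mid 0.47 [301.9 176.1]
glue_mid 0.8 [301.2 300.7]
glue_mid 0.63 [265.3 202.4]
ball_valve 0.83 [291.6 191.8]
```

View pics/s29.png

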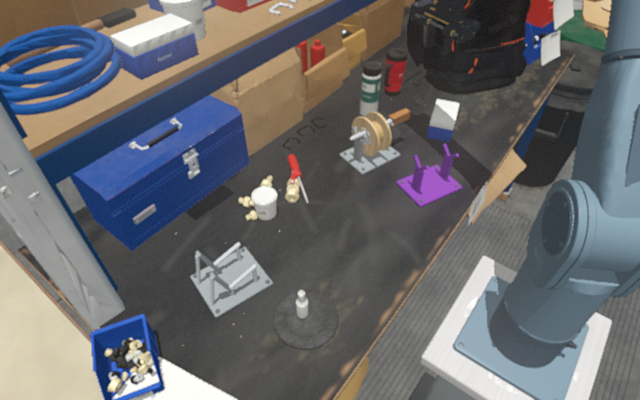

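The picture shows the reel hanging in the grey stand around pixel (372,135). The rack at (230,280) is empty, and the tub, driver, glue bottle and valve are where they started.

```bash
python3 -c "
from workcell import ticket
print(ticket.close_job())"
```

```text
the job is handed in; nothing more can be done
None
```

The reel is off the rack and hanging on the spindle in the grey stand. The spindle lies in both notches, the fingers are clear, and I handed the job in just after 35 s. It gave no verdict.

**How it went:**
- **Tilting the rod:** The tool can only turn about its vertical axis, so I pivoted the spindle in the fingers. A light grip at the tail of the handle let the nose drop to about 19–20° below level. A first grasp, further forward with 4 N, had lifted it level, so I set it down and took it again.
- **Insertion:** The wrist camera's depth picture showed the bore about 65° to one side of the reel's z. The rod went in with almost no force until the collar touched the reel.
- **Freeing the reel:** With the rod still about 19° nose down, the reel slid away from the collar when I drew back 8 mm. I lowered it back onto the bars and turned the hub. I then pressed the handle down with a light grip until the rod was about 4° nose up, gripped firmly again and lifted.

**Last checks:**
- **Spindle:** It was level within about 1–2°, with its axis about 99–100 mm above the bench at both notches and within a few millimetres of centre.
- **Reel:** Its centre was about 4 mm from the stand's middle and about 5 mm from its collar-contact position. It looked at rest.
- **Bystanders:** The tub and glue bottle showed within a few pixels of where they started. The driver's marker moved about 4 pixels, at low confidence. I had no starting pixel in that view for the valve, but it looked unmoved.

The pitch, height and centring figures come from depth pictures good to about 2 mm. I inferred collar contact from the arm stalling and the camera view, because the spindle's pose is not reported while it is held.

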